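# Unstack the parts tins onto their colour stands

### The arm

A 7-joint arm with a two-finger parallel gripper is mounted at the origin on the work surface. World frame = base frame: x ahead of the robot, y to its left, z up, the work surface at z = 0. Lengths are in m, angles in rad, forces in N, time in s.
With the tool pointing down it reaches from about 0.425 to 1.025 m from the base axis. Payload 9.4 kg.
Tool frame: the origin (TCP) lies on the centre line of the jaws, within the pads' length; the fingertips stand 8 mm ahead of it and the grasp point (between the pads) lies 11 mm behind it; z points along the fingers, x is the direction in which the jaws open and shut, and the axes are right-handed (so a half turn about z gives the same grasp; the last joint's range is limited). The gripper opens to 85 mm and grips with 20 to 120 N. Pads are 22 mm wide; open, the fingers measure 114 mm over their backs; the gripper's body (76 mm by 85 mm) begins 54 mm behind the grasp point. The pads swing forward as they close: fully open they stand 13 mm farther back than shut.
Start: joints at [-1.315, 0.599, -0.003, 1.599, 0.002, 0.943, -0.08], TCP at [0.237, 0.685, 0.239] pointing down, gripper open.
Joint ranges: [-2.57, 2.57], [-0.35, 1.97], [-1.29, 1.29], [0.11, 2.56], [-1.05, 4.19], [0.11, 1.86], [-2.63, 2.63]. Speed limits (rad/s): [2.22, 2.22, 3.01, 3.01, 3.14, 3.14, 3.14].

### API

Orientations are given as a unit quaternion [x, y, z, w].
In Python, from bench import observe, grab_frame, sign_off gives the robot as it stands. The module is installed in compiled form; this text tells all that it offers.
- The arm moves only by the tool arm_command, never from a script. Its argument "increments" is text: rows parted by semicolons, each of 5 numbers parted by spaces: the shift along the tool's x, y, z in cm, then the turn about the tool's z in degrees, then the opening, from -1 (shut) to 1 (fully open). A call has 1 to 12 rows; each row shifts and turns the pose as measured when the row begins, along the tool's axes as they then stand; what a row does not reach is not made up. A row lasts 1/10 s, in which the tool goes at most 50 mm and 8.59 degrees, less where a joint would pass 70% of its speed; a pose out of reach is approached as far as the arm can. A call with a gripper value outside its range is refused whole. The fingers move at their own pace and stop on an object; "newtons" is the grip in N (left out, the last holds). Time passes only in rows, so rows that do not move let the fingers close. It gives the time, the measured TCP pose, the force and the opening at its end, in the units of the state.
- observe(): the state, without advancing time (a new reading comes with each control period).
- grab_frame(name): name is "scene" or "top"; returns a dict with "frame" (420x560x3 uint8, red, green, blue), "mtx" (3x3 intrinsics, pixels), "rvec" (rotation vector, rad) and "tvec" (3), from world to camera coordinates, as OpenCV has them. Camera axes: x right, y down, z forward; pixel columns grow to the right and rows downward; lengths in m; the calibration is good to about 2 mm. A picture is of the moment at which its call begins. There is no depth.
- sign_off(): hands the job in, once; it reports no verdict.
The state is a dict: "time_s": time; "joint_pos": joint angles; "qvel": joint speeds; "effort": joint torques, N m; "tcp_pos": TCP position; "tcp_rot": TCP orientation; "force": force on the tool from outside, world axes, zero at the start; "torque": the same for the moment, N m; "gripper_width": opening from 0.0 (shut) to 1.0 (fully open).
Only numpy, scipy, OpenCV 4.12 (cv2) and the standard library are available. Lean on these libraries where they do the work, as an engineer would, in place of code of your own. Each camera call takes 0.05 s, during which the arm holds its last target.

### The job

Two piles of lidded parts tins have been left on the watchmaker's bench. Take the piles apart from the top and stand each of the five tins upright in the middle of the round stand of its own colour, so that every tin rests directly on its stand. Do not tip any tin over on the way: there are small parts inside.

Things in the scene. Friction and masses are not known exactly. Their poses are not given: they have to be found in the camera images.
- red_tin_center (a point): centre (half-way up) of the red parts tin: an upright round tin, bare aluminium below and a red ribbed lid above, 60 mm in diameter, 40 mm high, rigid, lid does not come off, lighter than 0.2 kg; z axis points up out of the lid; stands on the bench as the bottom of a pile at the start
- black_tin_center (a point): centre (half-way up) of the black parts tin: an upright round tin, bare aluminium below and a black ribbed lid above, 60 mm in diameter, 40 mm high, rigid, lid does not come off, lighter than 0.2 kg; z axis points up out of the lid; stands on the bench as the bottom of a pile at the start
- yellow_tin_center (a point): centre (half-way up) of the yellow parts tin: an upright round tin, bare aluminium below and a yellow ribbed lid above, 40 mm in diameter, 40 mm high, rigid, lid does not come off, lighter than 0.2 kg; z axis points up out of the lid; stands on one of the two 60 mm tins at the start (either one)
- green_tin_center (a point): centre (half-way up) of the green parts tin: an upright round tin, bare aluminium below and a green ribbed lid above, 40 mm in diameter, 40 mm high, rigid, lid does not come off, lighter than 0.2 kg; z axis points up out of the lid; stands on one of the two 60 mm tins at the start (either one)
- white_tin_center (a point): centre (half-way up) of the white parts tin: an upright round tin, bare aluminium below and a white ribbed lid above, 22 mm in diameter, 36 mm high, rigid, lid does not come off, lighter than 0.2 kg; z axis points up out of the lid; stands on top of the yellow tin at the start
- red_stand_top (a point): centre of the top face of the red stand: a fixed low round coaster of dark wood with a flat red pad on top and no rim, 84 mm in diameter, 12 mm high, standing on the bench; z axis up
- black_stand_top (a point): centre of the top face of the black stand: a fixed low round coaster of dark wood with a flat black pad on top and no rim, 84 mm in diameter, 12 mm high, standing on the bench; z axis up
- yellow_stand_top (a point): centre of the top face of the yellow stand: a fixed low round coaster of dark wood with a flat yellow pad on top and no rim, 84 mm in diameter, 12 mm high, standing on the bench; z axis up
- green_stand_top (a point): centre of the top face of the green stand: a fixed low round coaster of dark wood with a flat green pad on top and no rim, 84 mm in diameter, 12 mm high, standing on the bench; z axis up
- white_stand_top (a point): centre of the top face of the white stand: a fixed low round coaster of dark wood with a flat white pad on top and no rim, 84 mm in diameter, 12 mm high, standing on the bench; z axis up
There are look-alikes about, which are no part of the job. What is shaped like the part that bears yellow_stand_top but blue or purple is not meant.

How it is judged:
By the outcome, as a careful person would: the job done as asked, in the order asked, and still so for the second after the job is handed in, with the robot touching nothing.
It also fails if it takes over 122 s, if anything falls off the work surface, if the arm or the gripper's body presses on something with over 40 N, if the wrist force passes 120 N, or if a joint passes its speed limit or range.

## Working session

There is one attempt and no reset: what is moved stays moved. The work goes in short steps, Python scripts to look and compute and a tool call to move; the robot and the scene stay as the last step left them, time stands still between calls to the robot, and variables do not carry over. Pictures are saved under pics/ and viewed, and the job is handed in when it is done.

Besides the shell and the picture viewer there is one more tool, called after ">>>" in YAML: its name, and indented under it one key for each argument. arm_command: Moves the arm, as the interface text tells. Its arguments: {"type":"object","properties":{"increments":{"type":"string"},"newtons":{"type":"number"}},"required":["increments"]}

```bash
mkdir -p pics; python3 - <<'E'
from bench import observe, grab_frame
import cv2,pickle
s=observe();print(s)
for n in("scene","top"):
    f=grab_frame(n);pickle.dump(f,open(n+'0.pkl','wb'));cv2.imwrite(f'pics/{n}0.png',cv2.cvtColor(f['frame'],cv2.COLOR_RGB2BGR));print(n,f['mtx'],f['rvec'],f['tvec'])
E
```

```text
{'time_s': 0.0, 'joint_pos': array([-1.31470513,  0.60011173, -0.00253899,  1.60013831,  0.00179985,
        0.94288271, -0.07980412]), 'qvel': array([-0.00034286,  0.00046621,  0.000629  ,  0.00148308,  0.00047215,
        0.00062602, -0.00082249]), 'effort': array([ 1.85468685e-03, -7.76456022e+01,  1.56524789e+00, -2.58002883e+01,
        1.23700791e-02,  9.16875957e-03,  8.78959071e-06]), 'tcp_pos': array([0.23671204, 0.68478319, 0.23842367]), 'tcp_rot': array([ 8.14442618e-01,  5.80243595e-01, -5.81910308e-04,  5.02723178e-04]), 'force': array([ 0.15306003, -0.38884683, -0.23794037]), 'torque': array([-0.00736871,  0.03574121,  0.01605781]), 'gripper_width': 0.9977449946401702}
scene [[509.65333512   0.         274.27004602]
 [  0.         509.65333512 208.71235305]
 [  0.           0.           1.        ]] [ 1.17453108  2.25555689 -1.04550405] [ 0.38202524 -0.20524249  1.48387842]
top [[402.57452267   0.         280.20468601]
 [  0.         402.57452267 215.08465857]
 [  0.           0.           1.        ]] [ 2.15252482 -2.10524128  0.21844249] [-0.0851282   0.56182716  1.00867621]
```

View pics/scene0.png

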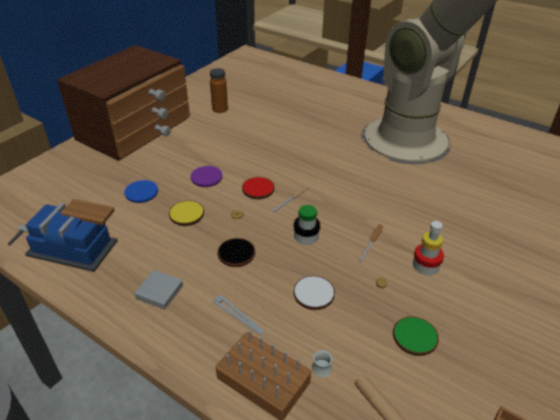

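View pics/top0.png

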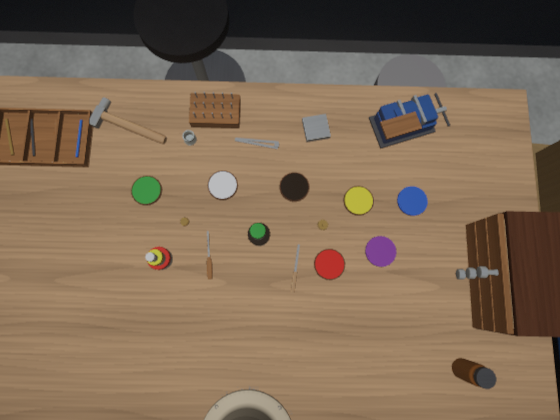

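The scene view shows two piles: green on black at (307,224), and white on yellow on red at (429,248). Look-alikes for the yellow stand (187,212) are the blue disc (141,191) and the purple disc (206,176). The stands are red (258,187), black (236,251), white (314,292) and green (416,335). Next I'll take close crops and measure.

```bash
cat > h.py <<'E'
import numpy as np,cv2,pickle
def load(n): return pickle.load(open(n+'.pkl','rb'))
def back(f,uv,z):
    R=cv2.Rodrigues(f['rvec'])[0];t=np.asarray(f['tvec']).ravel()
    d=R.T@np.linalg.inv(f['mtx'])@np.array([uv[0],uv[1],1.]);c=-R.T@t
    return c+d*(z-c[2])/d[2]
def proj(f,P):
    return cv2.projectPoints(np.atleast_2d(np.asarray(P,float)),np.asarray(f['rvec']),np.asarray(f['tvec']),f['mtx'],None)[0].reshape(-1,2)
def circ(x,y,z,r,n=60):
    a=np.linspace(0,2*np.pi,n);return np.c_[x+r*np.cos(a),y+r*np.sin(a),np.full(n,z)]
def crop(f,u,v,w,h,k,name,draw=[]):
    im=cv2.cvtColor(f['frame'],cv2.COLOR_RGB2BGR)[v:v+h,u:u+w]
    im=cv2.resize(im,None,fx=k,fy=k,interpolation=cv2.INTER_CUBIC)
    for P in draw:
        q=((proj(f,P)-[u,v]+.5)*k).astype(int);cv2.polylines(im,[q],False,(255,0,255),1)
    cv2.imwrite('pics/'+name,im)
    return im
E
cat > m.py <<'E'
from h import *
S=load('scene0');T=load('top0')
def blob(f,seed,tol=45):
    im=cv2.GaussianBlur(f['frame'],(3,3),0).copy();m=np.zeros((im.shape[0]+2,im.shape[1]+2),np.uint8)
    cv2.floodFill(im,m,seed,(0,0,0),(tol,)*3,(tol,)*3,cv2.FLOODFILL_FIXED_RANGE|cv2.FLOODFILL_MASK_ONLY|(255<<8))
    c,_=cv2.findContours(m[1:-1,1:-1],cv2.RETR_EXTERNAL,cv2.CHAIN_APPROX_NONE);c=max(c,key=cv2.contourArea)
    return c.reshape(-1,2)
for n,s,t in[('red',(258,187),(330,264)),('black',(236,251),(295,187)),('yellow',(187,212),(359,200)),('green',(416,335),(147,190)),('white',(314,292),(223,185))]:
    for nm,f,p in(('scene',S,s),('top',T,t)):
        c=blob(f,p);P=np.array([back(f,q,.012)[:2] for q in c],np.float32)
        (x,y),r=cv2.minEnclosingCircle(P);e=P.mean(0)
        print(n,nm,np.round([x,y,r],4),np.round(e,4))
E
python3 m.py; python3 - <<'E'
from h import *
S=load('scene0');T=load('top0')
a=crop(S,280,190,60,70,7,'a.png');b=crop(S,400,210,60,70,7,'b.png')
c=crop(T,230,205,60,60,7,'c.png');d=crop(T,130,228,60,60,7,'d.png')
cv2.imwrite('pics/ab.png',np.hstack([a,b])[:600,:]);cv2.imwrite('pics/cd.png',np.hstack([c,d])[:, :])
E
```

```text
red scene [ 0.4422 -0.2085  0.0401] [ 0.4419 -0.2076]
red top [ 0.442  -0.2081  0.0411] [ 0.4419 -0.2087]
black scene [ 0.6571 -0.109   0.0404] [ 0.6573 -0.1085]
black top [ 0.6535 -0.1103  0.0403] [ 0.6537 -0.1099]
yellow scene [ 0.2859 -0.1561  0.8021] [0.5577 0.0482]
yellow top [ 0.6203 -0.2895  0.0391] [ 0.6198 -0.2895]
green scene [0.6367 0.2983 0.0405] [0.6366 0.2991]
green top [0.635  0.2998 0.0413] [0.6351 0.3002]
white scene [0.6546 0.0884 0.0389] [0.6551 0.0889]
white top [0.6542 0.0898 0.0385] [0.6544 0.0903]
```

```bash
python3 - <<'E'
import cv2
for n in('ab','cd'):
    i=cv2.imread(f'pics/{n}.png');print(i.shape);cv2.imwrite(f'pics/{n}.png',cv2.resize(i,(800,int(i.shape[0]*800/i.shape[1]))))
E
```

```text
(490, 840, 3)
(420, 840, 3)
```

View pics/ab.png

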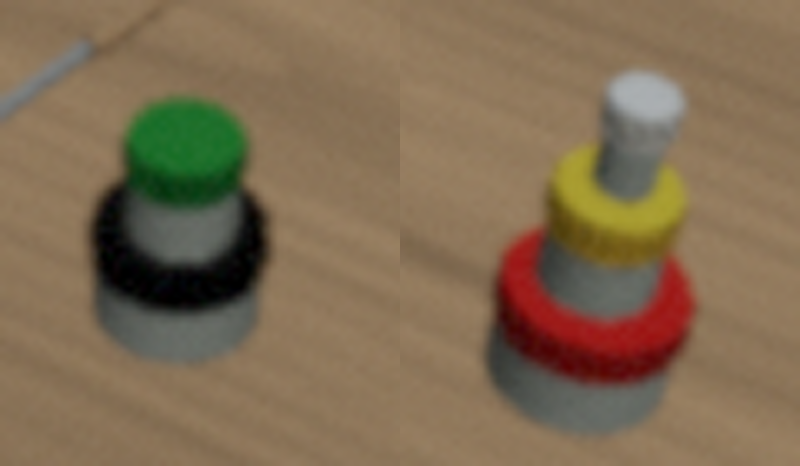

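View pics/cd.png

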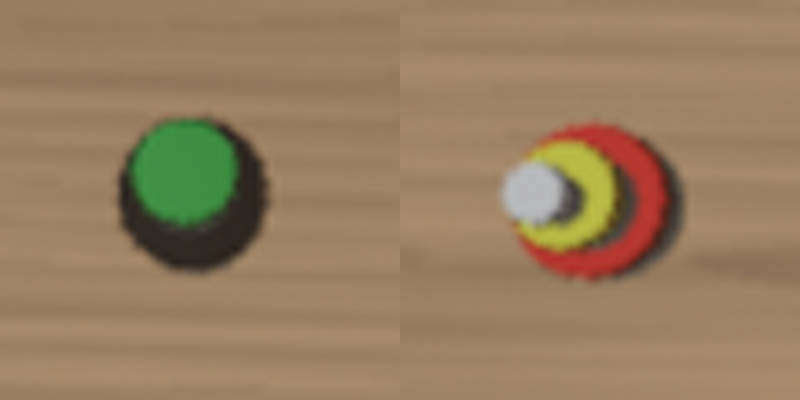

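```bash
python3 - <<'E'
from h import *
S=load('scene0');T=load('top0')
k=20/3
L=dict(green=(230+184/k,205+171/k,.08,.02),black=(230+194/k,205+195/k,.04,.03),red=(130+194/k,228+201/k,.04,.03),yellow=(130+162/k,228+194/k,.08,.02),white=(130+133/k,228+193/k,.116,.011))
dr=[]
for n,(u,v,z,r) in L.items():
    p=back(T,(u-.5,v-.5),z);print(n,p.round(4));dr.append(circ(p[0],p[1],z,r))
for n,p in dict(red=(.442,-.2083),black=(.655,-.1093),yellow=(.6203,-.2895),green=(.6358,.2995),white=(.6547,.0895)).items(): dr.append(circ(*p,.012,.042))
y=back(S,(187,212),.012);print('ystand scene',y)
a=crop(S,280,190,60,70,6,'a.png',dr);b=crop(S,400,210,60,70,6,'b.png',dr)
cv2.imwrite('pics/ab2.png',np.hstack([a,b]))
crop(T,110,160,290,140,2.7,'T2.png',dr);crop(S,120,150,330,215,2.4,'S2.png',dr)
E
```

```text
green [ 0.518  -0.0141  0.08  ]
black [ 0.5146 -0.0166  0.04  ]
red [0.4457 0.242  0.04  ]
yellow [0.4449 0.2428 0.08  ]
white [0.4422 0.2427 0.116 ]
ystand scene [ 0.62036364 -0.28577322  0.012     ]
```

View pics/ab2.png

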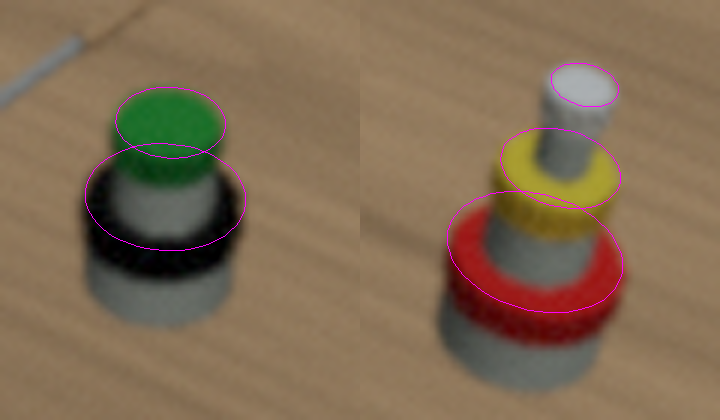

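View pics/S2.png

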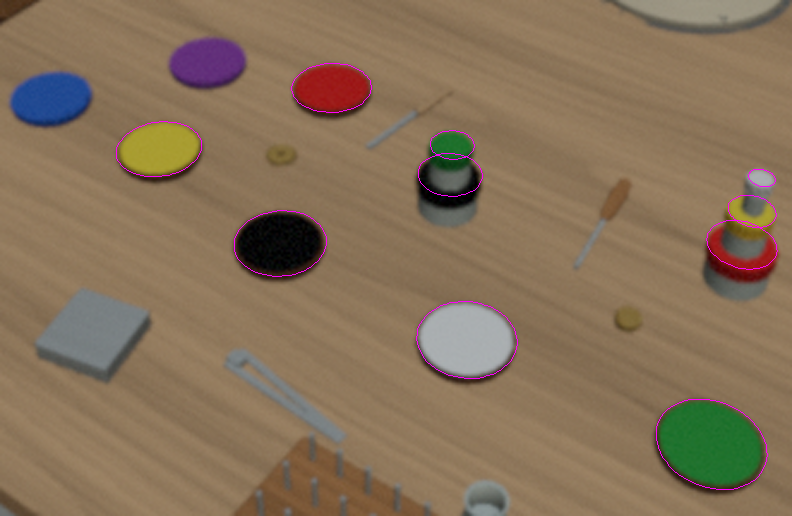

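View pics/T2.png

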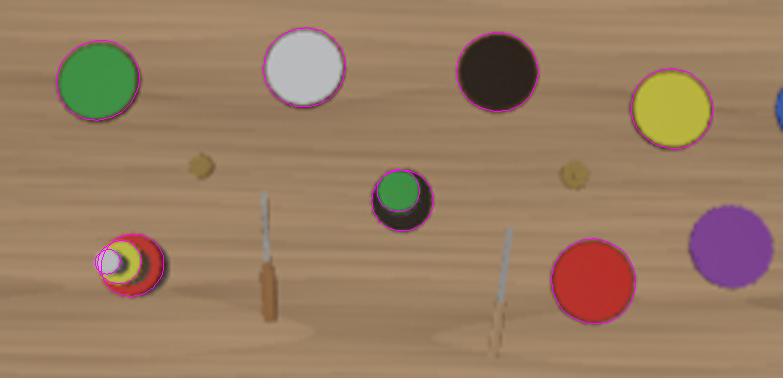

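The overlay matches within about 2 mm. I picked the yellow disc at top (359,200), not blue (412,201) or purple (381,251), and all five stands and tins check out. I'll start with white. The first move is to a point above the pile.

```bash
cat > go.py <<'E'
import sys,numpy as np
from bench import observe
from scipy.spatial.transform import Rotation as R
s=observe();t=np.array(list(map(float,sys.argv[1:4])))
d=R.from_quat(s['tcp_rot']).inv().apply(t-s['tcp_pos'])*100
print('t',round(s['time_s'],2),'tcp',s['tcp_pos'].round(4),'delta cm',d.round(2),'norm',np.linalg.norm(d).round(1),'F',s['force'].round(1),'w',round(s['gripper_width'],3))
E
python3 go.py .442 .2427 .20; python3 -c "
from bench import observe
from scipy.spatial.transform import Rotation as R
print(R.from_quat(observe()['tcp_rot']).as_matrix().round(4))"
```

```text
t 0.1 tcp [0.2367 0.6848 0.2385] delta cm [-35.08  33.84   3.91] norm 48.9 F [ 0.3 -0.4 -0.6] w 1.002
[[ 3.266e-01  9.451e-01 -3.000e-04]
 [ 9.451e-01 -3.266e-01 -1.400e-03]
 [-1.400e-03  1.000e-04 -1.000e+00]]
```

>>> arm_command:
  increments: "-2 1.9 0.2 0 1;-3.3 3.2 0.4 0 1;-3.6 3.4 0.5 0 1;-3.6 3.4 0.5 0 1;-3.6 3.4 0.5 0 1;-3.6 3.4 0.5 0 1;-3.6 3.4 0.5 0 1;-3.6 3.4 0.4 0 1"
  newtons: 30

```text
time_s: 0.9
tcp_pos: [0.3867, 0.3484, 0.1993]
tcp_rot: [0.811, 0.585, -0.002, -0.001]
force: [1.5, -0.1, -0.3]
gripper_width: 1.001
```

```bash
python3 go.py .442 .2427 .20
```

```text
t 0.9 tcp [0.3867 0.3484 0.1993] delta cm [-8.29  8.57 -0.09] norm 11.9 F [ 1.5 -0.1 -0.3] w 1.001
```

>>> arm_command:
  increments: "-3 3 0 0 1;-2.4 2.4 0 0 1;-1.4 1.5 0 0 1;-0.5 0.5 0 0 1;0 0 0 0 1"

```text
time_s: 1.4
tcp_pos: [0.4368, 0.2438, 0.1982]
tcp_rot: [0.814, 0.581, -0.004, 0.0]
force: [-0.4, -0.1, -0.4]
gripper_width: 0.998
```

```bash
python3 go.py .442 .2427 .093
```

```text
t 1.4 tcp [0.4368 0.2438 0.1982] delta cm [ 0.13  0.57 10.51] norm 10.5 F [-0.4 -0.1 -0.4] w 0.998
```

>>> arm_command:
  increments: "0.1 0.6 0 0 1;0.05 0 2 0 1;0 0 3 0 1;0 0 3 0 1;0 0 2 0 1;0 0 0 0 1"

```text
time_s: 2.0
tcp_pos: [0.4428, 0.2534, 0.0957]
tcp_rot: [0.81, 0.586, -0.0, -0.001]
force: [-0.4, -0.0, 0.1]
gripper_width: 0.999
```

```bash
python3 go.py .442 .2427 .093;python3 - <<'E'
from h import *
from bench import grab_frame
f=grab_frame('scene');crop(f,370,140,130,130,6,'g1.png')
f=grab_frame('top');crop(f,100,190,110,110,6,'g1t.png')
E
```

```text
t 2.0 tcp [0.4428 0.2534 0.0957] delta cm [-1.04  0.26  0.27] norm 1.1 F [-0.4 -0.   0.1] w 0.999
```

View pics/g1.png

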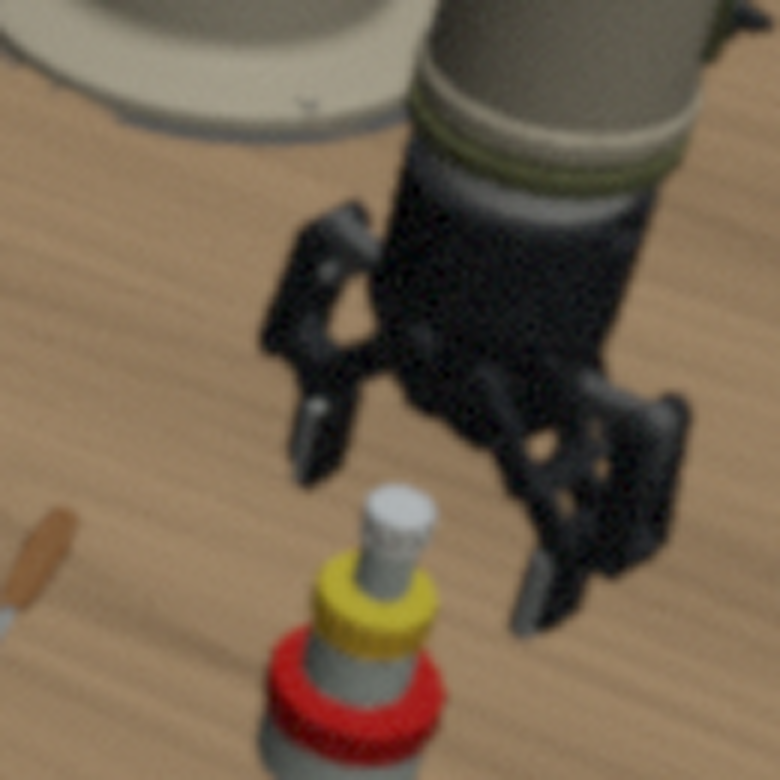

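The gripper straddles white at crop (400,510), but it's offset by about 1 cm toward +y. I'll correct that before closing.

>>> arm_command:
  increments: "-0.7 0.2 0.1 0 1;-0.3 0.1 0 0 1;0 0 0 0 1"

```text
time_s: 2.4
tcp_pos: [0.4444, 0.2438, 0.0994]
tcp_rot: [0.81, 0.586, 0.003, -0.001]
force: [0.5, -0.3, -0.2]
gripper_width: 1.001
```

```bash
python3 go.py .442 .2427 .093
```

```text
t 2.4 tcp [0.4444 0.2438 0.0994] delta cm [-0.18 -0.19  0.64] norm 0.7 F [ 0.5 -0.3 -0.2] w 1.001
```

```bash
python3 - <<'E'
from bench import observe,grab_frame
for i in range(4):
    s=observe();print(s['time_s'],s['tcp_pos'].round(4),s['tcp_rot'].round(4),s['qvel'].round(3)[:4]);
    if i<3: grab_frame('top')
E
```

```text
2.4 [0.4444 0.2438 0.0994] [ 0.8102  0.5861  0.003  -0.001 ] [ 0.001 -0.015 -0.001 -0.003]
2.45 [0.4444 0.2439 0.0994] [ 0.8102  0.5861  0.0031 -0.001 ] [-0.003  0.007 -0.002 -0.003]
2.5 [0.4444 0.2441 0.0993] [ 0.8102  0.5862  0.0031 -0.0011] [-0.004  0.007 -0.003 -0.003]
2.55 [0.4443 0.2442 0.0991] [ 0.8101  0.5862  0.003  -0.0011] [-0.003  0.008 -0.002  0.   ]
```

>>> arm_command:
  increments: "-0.2 -0.2 0.5 0 1;0 0 0 0 1;0 0 0 0 1"

```text
time_s: 2.85
tcp_pos: [0.4417, 0.2431, 0.094]
tcp_rot: [0.81, 0.586, 0.003, -0.001]
force: [-0.3, -0.2, -0.3]
gripper_width: 1.0
```

```bash
python3 go.py .442 .2427 .093
```

```text
t 2.85 tcp [0.4417 0.2431 0.094 ] delta cm [-0.03  0.04  0.1 ] norm 0.1 F [-0.3 -0.2 -0.3] w 1.0
```

Aligned. I'll close gently.

>>> arm_command:
  increments: "0 0 0 0 -1;0 0 0 0 -1;0 0 0 0 -1;0 0 0 0 -1;0 0 0 0 -1;0 0 0 0 -1;0 0 0 0 -1;0 0 0 0 -1"
  newtons: 25

```text
time_s: 3.65
tcp_pos: [0.4417, 0.2432, 0.0939]
tcp_rot: [0.81, 0.586, 0.003, -0.001]
force: [-0.9, 0.1, 0.4]
gripper_width: 0.247
```

```bash
python3 go.py .442 .2427 .093;python3 - <<'E'
from h import *
from bench import grab_frame
f=grab_frame('scene');crop(f,370,140,130,130,6,'g2.png')
E
```

```text
t 3.65 tcp [0.4417 0.2432 0.0939] delta cm [-0.04  0.04  0.09] norm 0.1 F [-0.9  0.1  0.4] w 0.247
```

View pics/g2.png

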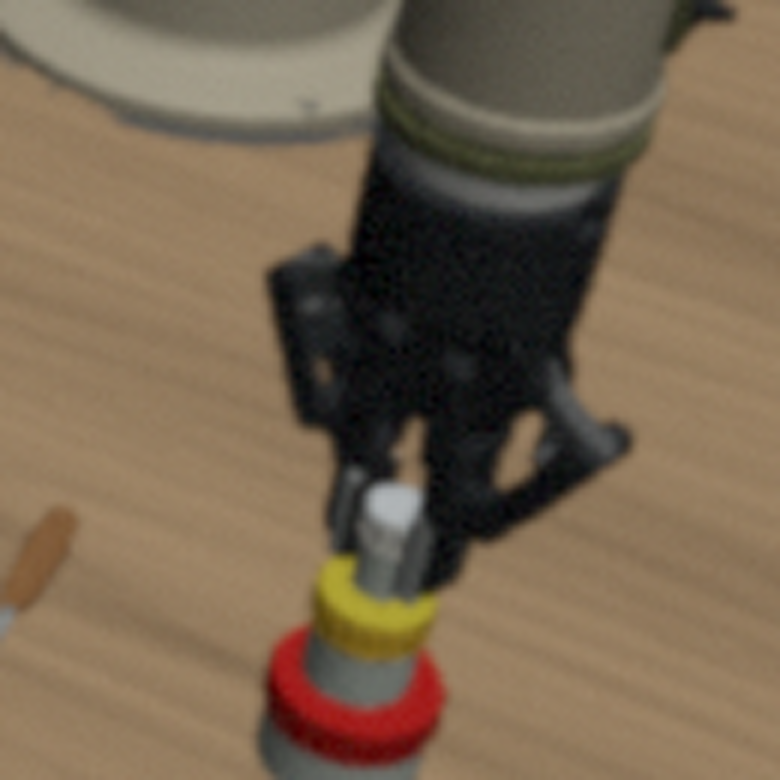

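White is held (opening 21 mm). I'll lift it.

>>> arm_command:
  increments: "0 0 -0.5 0 -1;0 0 -1.5 0 -1;0 0 -2.5 0 -1;0 0 -2.5 0 -1;0 0 -1 0 -1;0 0 0 0 -1"

```text
time_s: 4.3
tcp_pos: [0.4409, 0.2424, 0.177]
tcp_rot: [0.81, 0.586, 0.002, -0.001]
force: [0.5, -0.6, -0.0]
gripper_width: 0.246
```

```bash
python3 go.py .6547 .0895 .10
```

```text
t 4.3 tcp [0.4409 0.2424 0.177 ] delta cm [-7.89 25.08  7.68] norm 27.4 F [ 0.5 -0.6 -0. ] w 0.246
```

>>> arm_command:
  increments: "-0.5 1.5 0 0 -1;-0.9 3 0.6 0 -1;-1.1 3.5 1 0 -1;-1.1 3.5 1 0 -1;-1.1 3.5 1 0 -1;-1.1 3.5 1 0 -1;-1 3 1 0 -1;-0.6 2 0.8 0 -1;-0.3 1 0.5 0 -1;0 0 0 0 -1"

```text
time_s: 5.3
tcp_pos: [0.6533, 0.0881, 0.0932]
tcp_rot: [0.809, 0.588, -0.002, -0.004]
force: [0.0, -0.2, -0.5]
gripper_width: 0.25
```

```bash
python3 go.py .6547 .0895 .06;python3 - <<'E'
from h import *
from bench import grab_frame
f=grab_frame('scene');crop(f,250,180,130,130,6,'g3.png')
E
```

```text
t 5.3 tcp [0.6533 0.0881 0.0932] delta cm [0.17 0.12 3.32] norm 3.3 F [ 0.  -0.2 -0.5] w 0.25
```

View pics/g3.png

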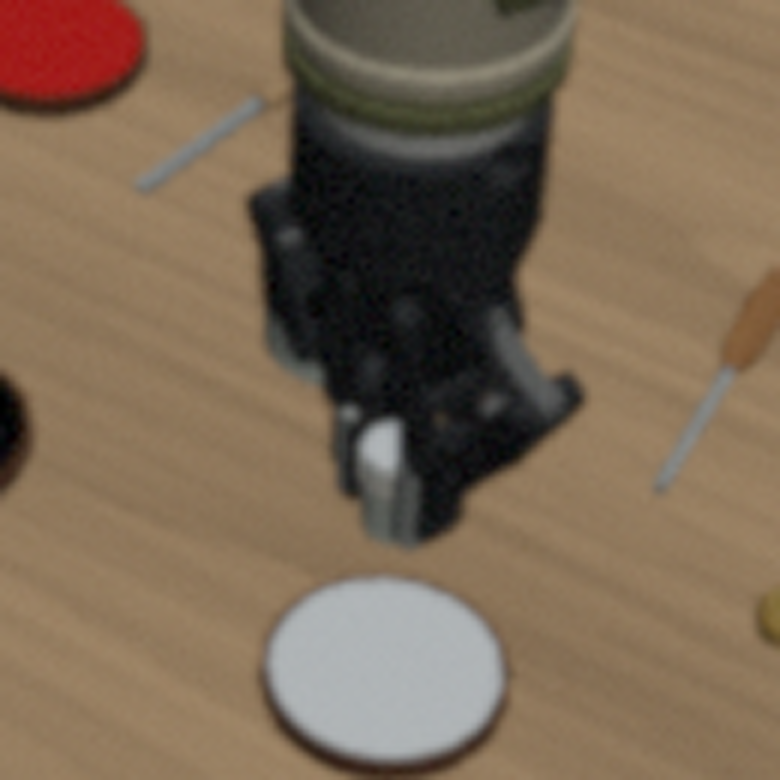

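White is upright in the jaws at crop (385,480), above the stand. I'll lower it.

>>> arm_command:
  increments: "0.1 0.1 1 0 -1;0.1 0.1 2 0 -1;0 0 1.5 0 -1;0 0 0.8 0 -1;0 0 0 0 -1;0 0 0 0 -1"

```text
time_s: 5.95
tcp_pos: [0.6508, 0.0969, 0.0386]
tcp_rot: [0.806, 0.592, -0.002, -0.005]
force: [-0.5, 0.5, -0.3]
gripper_width: 0.248
```

```bash
python3 go.py .6547 .0895 .0264
```

```text
t 5.95 tcp [0.6508 0.0969 0.0386] delta cm [-0.6   0.6   1.21] norm 1.5 F [-0.5  0.5 -0.3] w 0.248
```

>>> arm_command:
  increments: "-0.6 0.6 0.4 0 -1;0 0 0 0 -1;0 0 0 0 -1"

```text
time_s: 6.25
tcp_pos: [0.6559, 0.0888, 0.0357]
tcp_rot: [0.806, 0.592, -0.001, -0.005]
force: [-0.6, -0.3, -0.8]
gripper_width: 0.251
```

```bash
python3 go.py .6547 .0895 .0264
```

```text
t 6.25 tcp [0.6559 0.0888 0.0357] delta cm [ 0.03 -0.13  0.93] norm 0.9 F [-0.6 -0.3 -0.8] w 0.251
```

>>> arm_command:
  increments: "0 -0.1 0.6 0 -1;0 0 0 0 -1;-0.05 0 0.3 0 -1;0 0 0 0 -1;0 0 0 0 -1"

```text
time_s: 6.75
tcp_pos: [0.6549, 0.0883, 0.0265]
tcp_rot: [0.806, 0.591, -0.0, -0.004]
force: [-0.0, 0.2, -0.1]
gripper_width: 0.246
```

```bash
python3 go.py .6547 .0895 .0260
```

```text
t 6.75 tcp [0.6549 0.0883 0.0265] delta cm [ 0.1  -0.06  0.05] norm 0.1 F [-0.   0.2 -0.1] w 0.246
```

>>> arm_command:
  increments: "0.1 -0.05 0.1 0 -1;0 0 0 0 -1;0 0 0.05 0 -1;0 0 0 0 -1"

```text
time_s: 7.15
tcp_pos: [0.6551, 0.0888, 0.0261]
tcp_rot: [0.806, 0.591, -0.0, -0.004]
force: [0.2, 0.8, 0.5]
gripper_width: 0.248
```

```bash
python3 go.py .6547 .0895 .0260
```

```text
t 7.15 tcp [0.6551 0.0888 0.0261] delta cm [ 0.05 -0.06  0.01] norm 0.1 F [0.2 0.8 0.5] w 0.248
```

>>> arm_command:
  increments: "0 0 0.1 0 -1;0 0 0 0 -1"

```text
time_s: 7.35
tcp_pos: [0.6552, 0.089, 0.0261]
tcp_rot: [0.806, 0.591, -0.0, -0.004]
force: [-1.0, 0.4, -0.5]
gripper_width: 0.246
```

```bash
python3 go.py .6547 .0895 .0260;python3 - <<'E'
from h import *
from bench import grab_frame
f=grab_frame('scene');crop(f,250,200,130,130,6,'g4.png')
E
```

```text
t 7.35 tcp [0.6552 0.089  0.0261] delta cm [ 0.03 -0.06  0.01] norm 0.1 F [-1.   0.4 -0.5] w 0.246
```

View pics/g4.png

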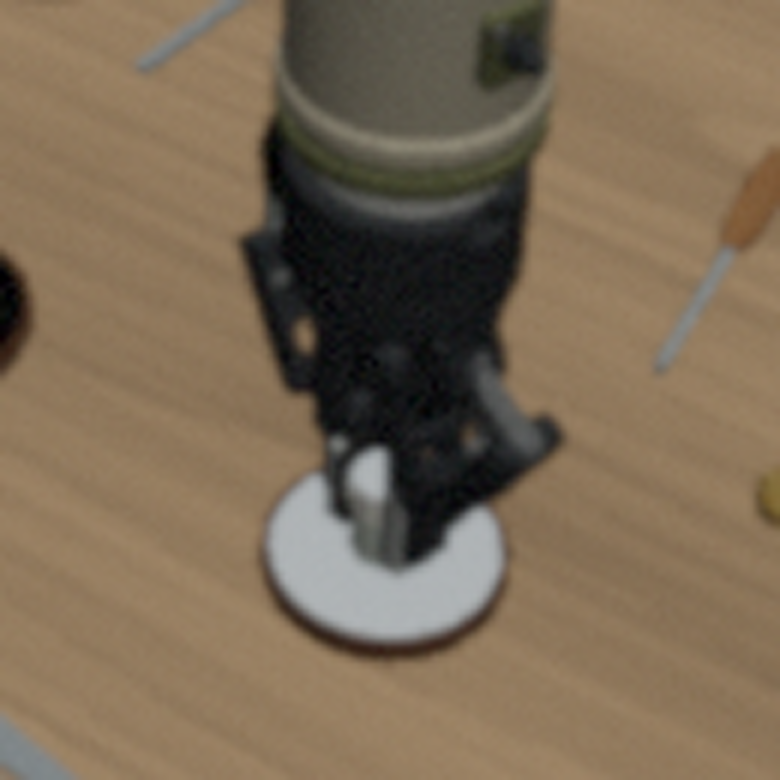

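White is at stand height, with its base at crop (385,560) near the stand's centre. I'll release it.

>>> arm_command:
  increments: "0 0 0 0 0;0 0 0 0 0.2;0 0 0 0 0.2;0 0 0 0 0.5;0 0 0 0 0.5"

```text
time_s: 7.9
tcp_pos: [0.6551, 0.0895, 0.0252]
tcp_rot: [0.806, 0.592, -0.0, -0.004]
force: [-0.0, 0.0, -0.5]
gripper_width: 0.749
```

>>> arm_command:
  increments: "0 0 -0.5 0 0.6;0 0 -1.5 0 0.6;0 0 -3 0 0.8;0 0 -3 0 1;0 0 -3 0 1;0 0 -2 0 1;0 0 0 0 1"

```text
time_s: 8.6
tcp_pos: [0.6558, 0.0885, 0.1655]
tcp_rot: [0.806, 0.591, 0.0, -0.004]
force: [-0.5, 0.2, -0.9]
gripper_width: 0.999
```

```bash
python3 go.py .4449 .2428 .12;python3 - <<'E'
from h import *
from bench import grab_frame
f=grab_frame('scene');crop(f,250,200,130,130,6,'g5.png')
E
```

```text
t 8.6 tcp [0.6558 0.0885 0.1655] delta cm [  8.36 -24.73   4.73] norm 26.5 F [-0.5  0.2 -0.9] w 0.999
```

View pics/g5.png

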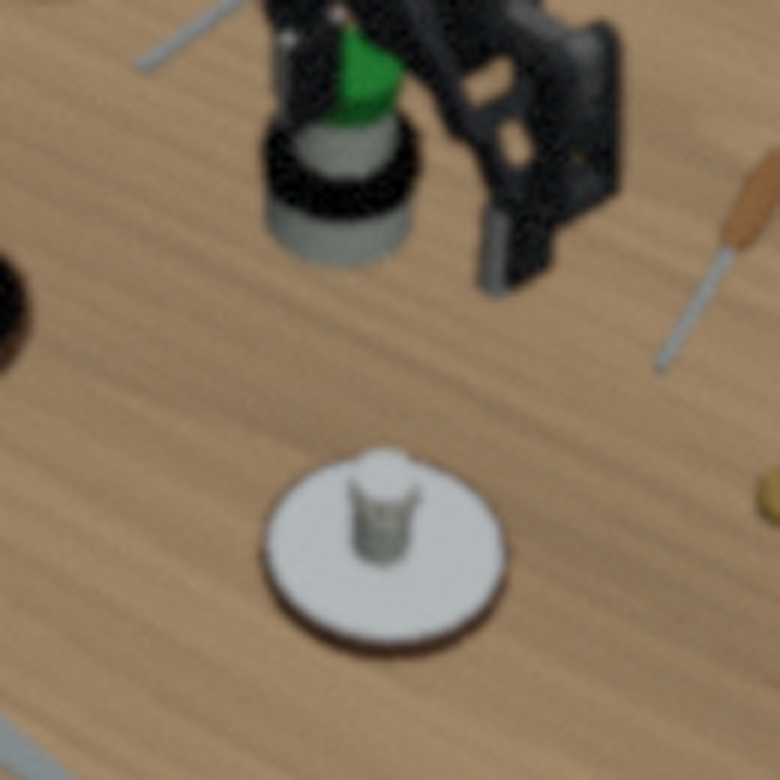

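White stands upright and centred, with its base at crop (382,548) and the stand centre at (387,548). Yellow is next.

>>> arm_command:
  increments: "0.6 -2 0 0 1;1.2 -3.6 0 0 1;1.4 -4.2 0 0 1;1.4 -4.2 0 0 1;1.3 -4 0.3 0 1;1.1 -3.2 0.5 0 1;0.7 -2 0.5 0 1;0.4 -1.2 0.5 0 1;0 0 0 0 1"

```text
time_s: 9.55
tcp_pos: [0.4368, 0.2408, 0.1437]
tcp_rot: [0.807, 0.591, -0.003, -0.004]
force: [-0.6, -0.2, -0.2]
gripper_width: 1.001
```

```bash
python3 go.py .4449 .2428 .054;python3 - <<'E'
from h import *
from bench import grab_frame
f=grab_frame('top');dr=[circ(.4449,.2428,.08,.02)];crop(f,110,200,110,100,6,'g6.png',dr)
E
```

```text
t 9.55 tcp [0.4368 0.2408 0.1437] delta cm [0.45 0.81 8.96] norm 9.0 F [-0.6 -0.2 -0.2] w 1.001
```

View pics/g6.png

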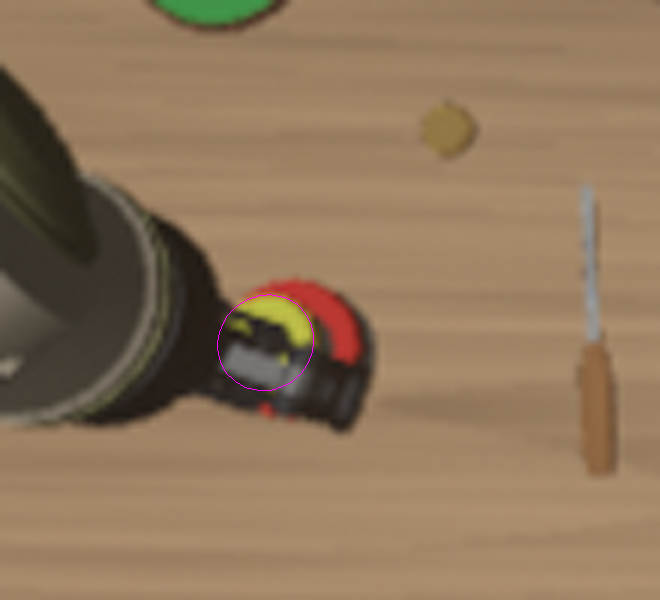

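The yellow rim at crop (290,315) still fits the estimated circle, so it hasn't moved. I'll descend in stages, since the descent drifts in y.

>>> arm_command:
  increments: "0.45 0.8 0 0 1;0 0 1.5 0 1;-0.3 0.1 2.2 0 1;-0.3 0.1 1.5 0 1;0 0 0 0 1;0 0 0 0 1"

```text
time_s: 10.2
tcp_pos: [0.4586, 0.2318, 0.0912]
tcp_rot: [0.811, 0.585, 0.0, -0.002]
force: [-0.3, -0.0, 0.4]
gripper_width: 1.001
```

```bash
python3 go.py .4449 .2428 .054
```

```text
t 10.2 tcp [0.4586 0.2318 0.0912] delta cm [ 0.6  -1.63  3.72] norm 4.1 F [-0.3 -0.   0.4] w 1.001
```

>>> arm_command:
  increments: "0.6 -1.5 0 0 1;0 0 0 0 1;0 0 0 0 1"

```text
time_s: 10.5
tcp_pos: [0.4497, 0.2417, 0.0931]
tcp_rot: [0.812, 0.584, 0.002, -0.001]
force: [0.6, -0.7, 0.4]
gripper_width: 1.001
```

```bash
python3 go.py .4449 .2428 .054
```

```text
t 10.5 tcp [0.4497 0.2417 0.0931] delta cm [-0.07 -0.49  3.91] norm 3.9 F [ 0.6 -0.7  0.4] w 1.001
```

>>> arm_command:
  increments: "0 -0.4 1 0 1;0 0 1 0 1;0 0 1 0 1;0 0 0 0 1;0 0 0 0 1"

```text
time_s: 11.0
tcp_pos: [0.4474, 0.2424, 0.0609]
tcp_rot: [0.812, 0.583, 0.003, -0.001]
force: [-0.2, -0.1, -0.6]
gripper_width: 1.0
```

```bash
python3 go.py .4449 .2428 .054
```

```text
t 11.0 tcp [0.4474 0.2424 0.0609] delta cm [-0.05 -0.25  0.69] norm 0.7 F [-0.2 -0.1 -0.6] w 1.0
```

>>> arm_command:
  increments: "0 -0.25 0.6 0 1;0 0 0 0 1;0 0 0 0 0.3;0 0 0 0 0;0 0 0 0 -1;0 0 0 0 -1;0 0 0 0 -1;0 0 0 0 -1;0 0 0 0 -1"

```text
time_s: 11.9
tcp_pos: [0.4451, 0.2434, 0.0549]
tcp_rot: [0.812, 0.583, 0.003, -0.001]
force: [-0.1, 0.8, 0.7]
gripper_width: 0.46
```

```bash
python3 go.py .4449 .2428 .054;python3 - <<'E'
from h import *
from bench import grab_frame
f=grab_frame('scene');crop(f,370,150,130,130,6,'g7.png')
E
```

```text
t 11.9 tcp [0.4451 0.2434 0.0549] delta cm [-0.06 -0.    0.09] norm 0.1 F [-0.1  0.8  0.7] w 0.46
```

View pics/g7.png

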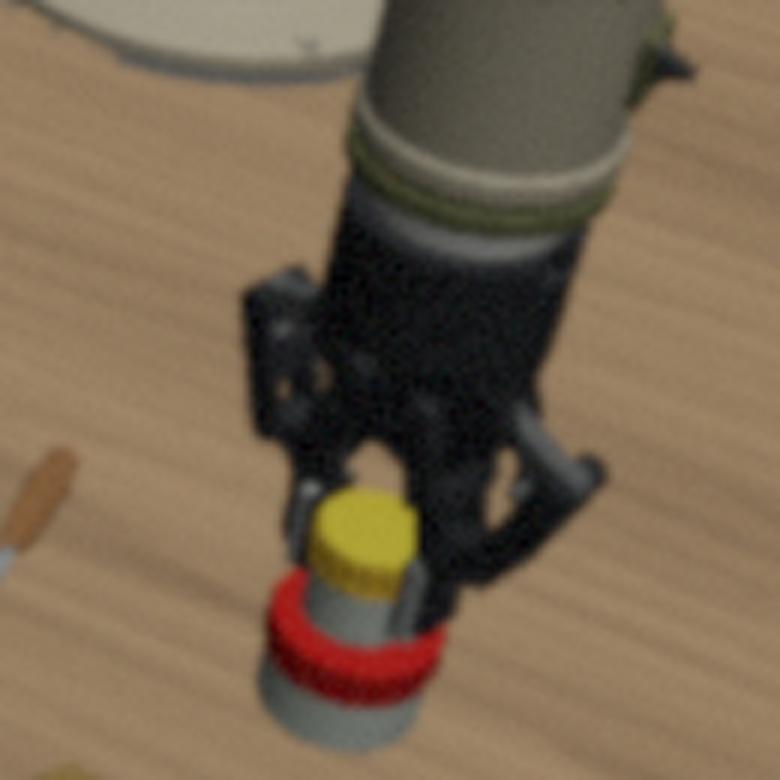

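Yellow is gripped at 39 mm. The straight path passes over the green pile, so I'll lift to about 0.18.

>>> arm_command:
  increments: "0 0 -0.5 0 -1;0 0 -1.5 0 -1;0 0 -3 0 -1;0 0 -3.5 0 -1;0 0 -3 0 -1;0 0 -1.5 0 -1;0 0 0 0 -1"

```text
time_s: 12.65
tcp_pos: [0.4438, 0.2422, 0.1907]
tcp_rot: [0.812, 0.583, 0.002, -0.001]
force: [-0.4, -0.1, -0.5]
gripper_width: 0.458
```

```bash
python3 go.py .6203 -.288 .16
```

```text
t 12.65 tcp [0.4438 0.2422 0.1907] delta cm [-44.62  33.65   2.92] norm 56.0 F [-0.4 -0.1 -0.5] w 0.458
```

>>> arm_command:
  increments: "-1.5 1.1 0 0 -1;-3 2.2 0 0 -1;-3.6 2.7 0 0 -1;-3.6 2.7 0 0 -1;-3.6 2.7 0 0 -1;-3.6 2.7 0 0 -1;-3.6 2.7 0 0 -1;-3.6 2.7 0 0 -1;-3.6 2.7 0.2 0 -1;-3.6 2.7 0.2 0 -1;-3.6 2.7 0.2 0 -1;-3 2.2 0.2 0 -1"

```text
time_s: 13.85
tcp_pos: [0.6021, -0.241, 0.1689]
tcp_rot: [0.808, 0.589, -0.001, -0.006]
force: [0.1, 0.9, -1.1]
gripper_width: 0.457
```

```bash
python3 go.py .6203 -.288 .12
```

```text
t 13.85 tcp [ 0.6021 -0.241   0.1689] delta cm [-3.95  3.22  4.84] norm 7.0 F [ 0.1  0.9 -1.1] w 0.457
```

>>> arm_command:
  increments: "-1.6 1.3 1 0 -1;-1 0.8 1.5 0 -1;-0.3 0.2 1.5 0 -1;0 0 0.8 0 -1;0 0 0 0 -1;0 0 0 0 -1"

```text
time_s: 14.45
tcp_pos: [0.6119, -0.2791, 0.1108]
tcp_rot: [0.809, 0.587, -0.003, -0.009]
force: [-0.6, 1.1, -0.1]
gripper_width: 0.458
```

```bash
python3 go.py .6203 -.288 .05
```

```text
t 14.45 tcp [ 0.6119 -0.2791  0.1108] delta cm [-0.62  1.18  6.05] norm 6.2 F [-0.6  1.1 -0.1] w 0.458
```

>>> arm_command:
  increments: "-0.6 1.1 0.5 0 -1;0 0 1.5 0 -1;0 0 1.5 0 -1;0 0 1 0 -1;0 0 0 0 -1;0 0 0 0 -1"

```text
time_s: 15.05
tcp_pos: [0.6216, -0.2855, 0.0626]
tcp_rot: [0.808, 0.589, -0.002, -0.008]
force: [0.9, 0.0, -0.3]
gripper_width: 0.46
```

```bash
python3 go.py .6203 -.288 .0275
```

```text
t 15.05 tcp [ 0.6216 -0.2855  0.0626] delta cm [-0.3   0.01  3.51] norm 3.5 F [ 0.9  0.  -0.3] w 0.46
```

>>> arm_command:
  increments: "-0.2 0 1.2 0 -1;0 0 1.2 0 -1;0 0 0.6 0 -1;0 0 0 0 -1;0 0 0 0 -1"

```text
time_s: 15.55
tcp_pos: [0.6205, -0.2875, 0.0302]
tcp_rot: [0.808, 0.589, -0.002, -0.008]
force: [-0.2, 0.2, -0.9]
gripper_width: 0.46
```

```bash
python3 go.py .6203 -.288 .0275
```

```text
t 15.55 tcp [ 0.6205 -0.2875  0.0302] delta cm [-0.06  0.    0.27] norm 0.3 F [-0.2  0.2 -0.9] w 0.46
```

>>> arm_command:
  increments: "-0.05 0 0.3 0 -1;0 0 0 0 -1;0 0 0 0 -1"

```text
time_s: 15.85
tcp_pos: [0.6208, -0.2881, 0.0277]
tcp_rot: [0.808, 0.589, -0.002, -0.008]
force: [0.2, -0.3, -0.5]
gripper_width: 0.462
```

```bash
python3 go.py .6203 -.288 .0272;python3 - <<'E'
from h import *
from bench import grab_frame
f=grab_frame('scene');crop(f,130,130,130,130,6,'g8.png')
E
```

```text
t 15.85 tcp [ 0.6208 -0.2881  0.0277] delta cm [-0.01 -0.05  0.05] norm 0.1 F [ 0.2 -0.3 -0.5] w 0.462
```

View pics/g8.png

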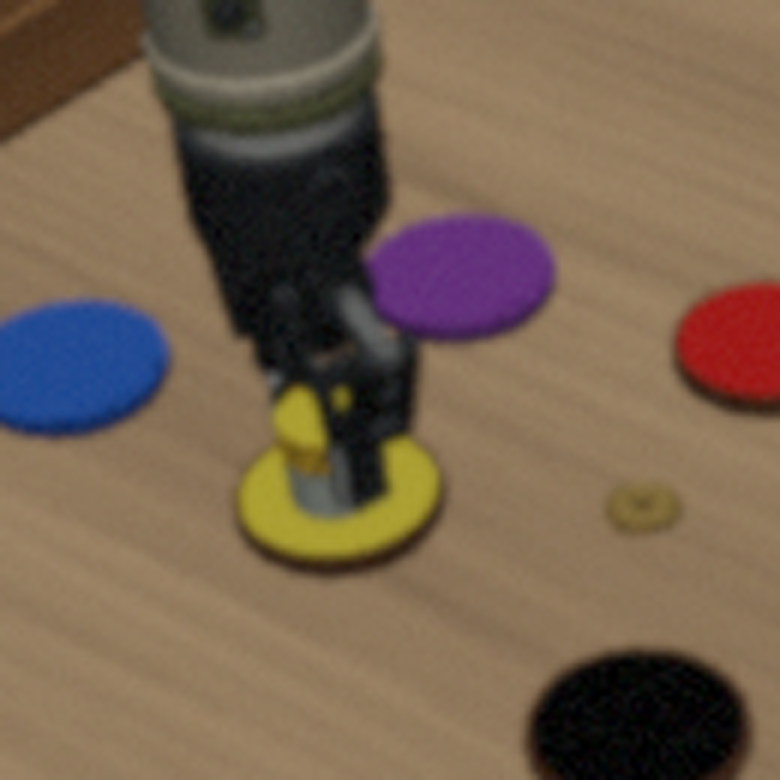

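Yellow is at stand height, with its base at crop (335,490) near the stand's centre. I'll lower it slightly and release.

>>> arm_command:
  increments: "0 0 0.1 0 -1;0 0 0 0 -1;0 0 0 0 0.1;0 0 0 0 0.3;0 0 0 0 0.5;0 0 0 0 0.7;0 0 0 0 0.8"

```text
time_s: 16.6
tcp_pos: [0.6213, -0.2883, 0.0275]
tcp_rot: [0.808, 0.589, -0.002, -0.007]
force: [0.2, 0.1, 0.3]
gripper_width: 0.897
```

>>> arm_command:
  increments: "0 0 -0.5 0 0.9;0 0 -1.5 0 1;0 0 -3 0 1;0 0 -3.5 0 1;0 0 -3 0 1;0 0 -1.5 0 1;0 0 0 0 1"

```text
time_s: 17.3
tcp_pos: [0.623, -0.2897, 0.168]
tcp_rot: [0.808, 0.589, -0.001, -0.006]
force: [0.1, -0.3, -0.5]
gripper_width: 1.0
```

```bash
python3 go.py .518 -.0141 .14;python3 - <<'E'
from h import *
from bench import grab_frame
f=grab_frame('scene');crop(f,130,130,130,130,6,'g9.png')
f=grab_frame('top');crop(f,225,200,70,70,8,'g9t.png',[circ(.518,-.0141,.08,.02),circ(.5146,-.0166,.04,.03)])
E
```

```text
t 17.3 tcp [ 0.623  -0.2897  0.168 ] delta cm [ 23.   -18.41   3.14] norm 29.6 F [ 0.1 -0.3 -0.5] w 1.0
```

View pics/g9.png

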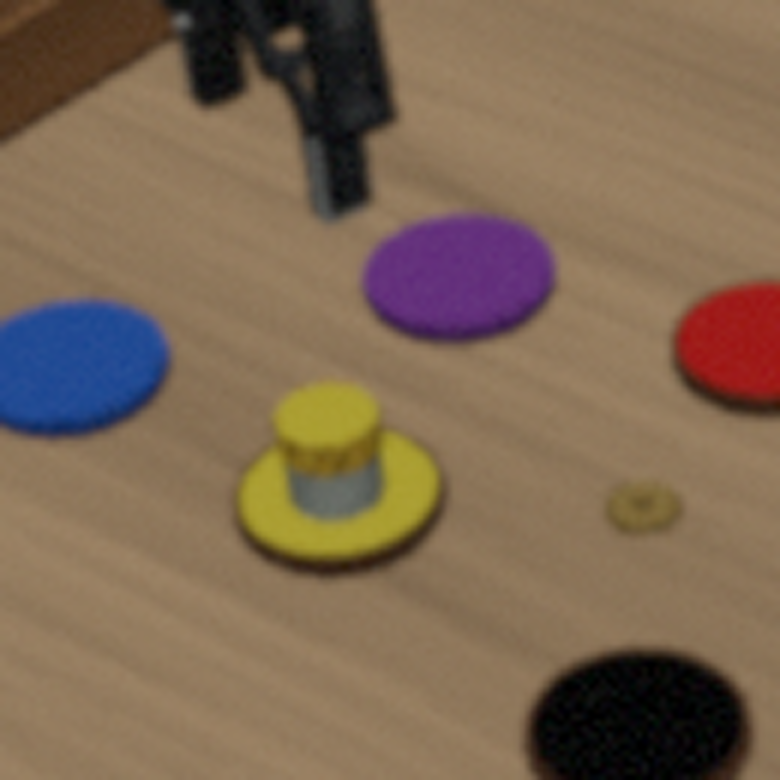

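View pics/g9t.png

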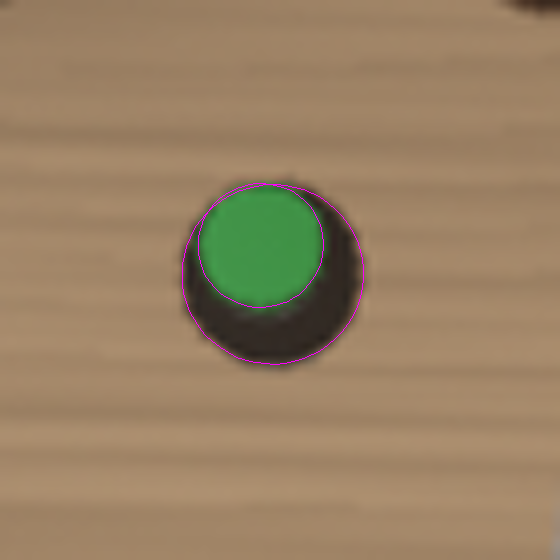

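Yellow is upright on its stand, with its base at about (335,487) and the stand centre at (338,495). I'll quantify the offset later with the top camera. Green at crop (261,245) fits its estimate, so I go there now.

>>> arm_command:
  increments: "1.5 -1.2 0 0 1;3 -2.4 0 0 1;3.5 -2.8 0 0 1;3.5 -2.8 0 0 1;3.5 -2.8 0.3 0 1;3 -2.4 0.4 0 1;2.2 -1.8 0.5 0 1;1.2 -0.9 0.4 0 1;0 0 0 0 1;0 0 0 0 1"

```text
time_s: 18.4
tcp_pos: [0.5134, -0.0246, 0.1419]
tcp_rot: [0.808, 0.589, -0.009, -0.014]
force: [1.0, -1.2, 0.6]
gripper_width: 0.998
```

```bash
python3 go.py .518 -.0141 .10;python3 - <<'E'
from h import *
from bench import grab_frame
f=grab_frame('top');crop(f,320,160,80,80,8,'y1.png',[circ(.6203,-.288,.012,.042),circ(.6203,-.288,.052,.02)])
E
```

```text
t 18.4 tcp [ 0.5134 -0.0246  0.1419] delta cm [1.14 0.25 4.19] norm 4.3 F [ 1.  -1.2  0.6] w 0.998
```

View pics/y1.png

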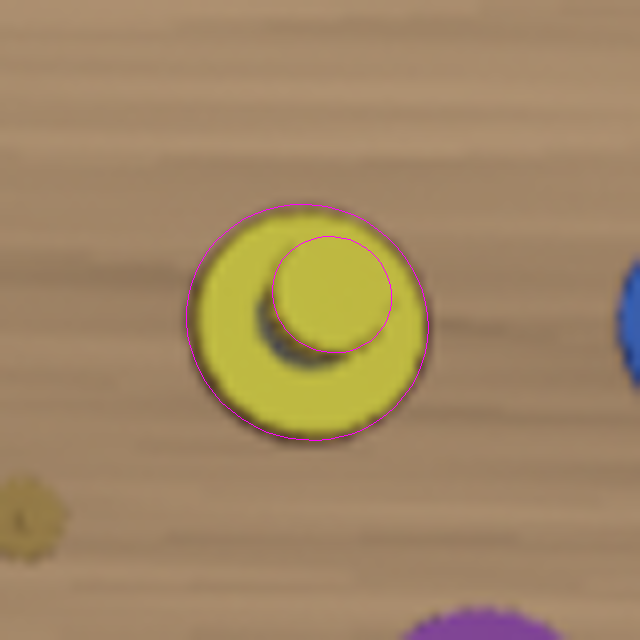

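The yellow lid matches the overlay for a centred tin to about 2 mm, so it's fine. On to green.

>>> arm_command:
  increments: "1.1 0.3 0 0 1;0 0 1 0 1;0 0 1.5 0 1;0 0 1 0 1;0 0 0 0 1;0 0 0 0 1"

```text
time_s: 19.05
tcp_pos: [0.5211, -0.0182, 0.1038]
tcp_rot: [0.81, 0.586, -0.009, -0.013]
force: [0.1, 0.3, -0.1]
gripper_width: 0.997
```

```bash
python3 go.py .518 -.0141 .054
```

```text
t 19.05 tcp [ 0.5211 -0.0182  0.1038] delta cm [ 0.29 -0.26  4.99] norm 5.0 F [ 0.1  0.3 -0.1] w 0.997
```

>>> arm_command:
  increments: "0.3 -0.3 1 0 1;0 0 1.5 0 1;0 0 1.5 0 1;0 0 0.7 0 1;0 0 0 0 1;0 0 0 0 1"

```text
time_s: 19.65
tcp_pos: [0.5182, -0.0132, 0.0555]
tcp_rot: [0.811, 0.585, -0.008, -0.012]
force: [-0.8, -0.2, 0.2]
gripper_width: 0.998
```

```bash
python3 go.py .518 -.0141 .054
```

```text
t 19.65 tcp [ 0.5182 -0.0132  0.0555] delta cm [-0.1   0.01  0.15] norm 0.2 F [-0.8 -0.2  0.2] w 0.998
```

>>> arm_command:
  increments: "-0.1 0 0.15 0 0.6;0 0 0 0 0.2;0 0 0 0 -0.1;0 0 0 0 -1;0 0 0 0 -1;0 0 0 0 -1;0 0 0 0 -1;0 0 0 0 -1"

```text
time_s: 20.45
tcp_pos: [0.5188, -0.0142, 0.0558]
tcp_rot: [0.811, 0.585, -0.007, -0.011]
force: [0.6, -0.2, -0.6]
gripper_width: 0.462
```

```bash
python3 go.py .518 -.0141 .054;python3 - <<'E'
from h import *
from bench import grab_frame
f=grab_frame('scene');crop(f,250,140,130,130,6,'g10.png')
E
```

```text
t 20.45 tcp [ 0.5188 -0.0142  0.0558] delta cm [-0.01 -0.07  0.18] norm 0.2 F [ 0.6 -0.2 -0.6] w 0.462
```

View pics/g10.png

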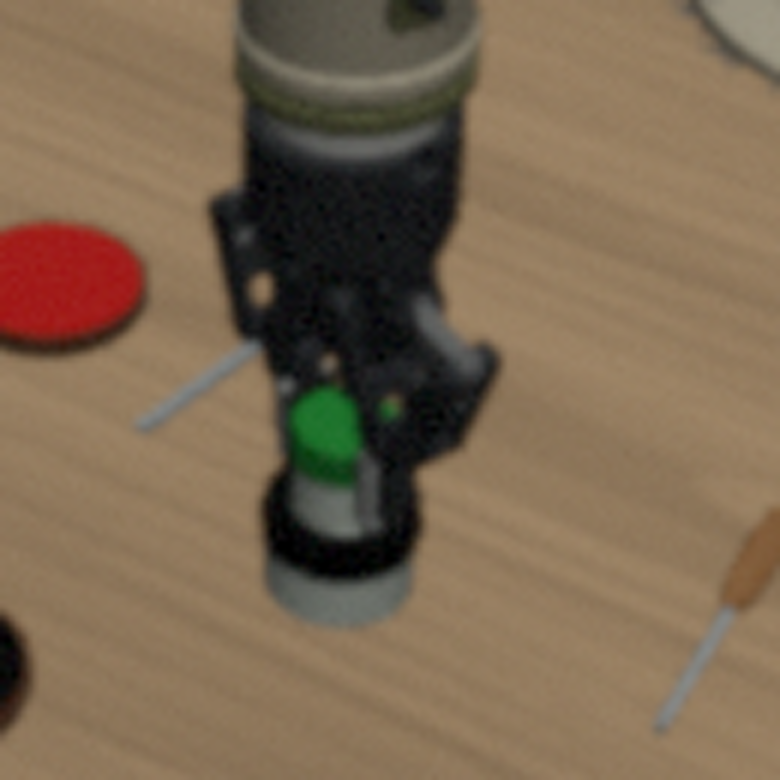

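Green is gripped at 39 mm. I'll lift it.

>>> arm_command:
  increments: "0 0 -0.5 0 -1;0 0 -1.5 0 -1;0 0 -3 0 -1;0 0 -3 0 -1;0 0 -2 0 -1;0 0 -1 0 -1;0 0 0 0 -1"

```text
time_s: 21.2
tcp_pos: [0.5207, -0.0154, 0.1703]
tcp_rot: [0.811, 0.585, -0.008, -0.012]
force: [0.2, -0.1, -2.3]
gripper_width: 0.458
```

```bash
python3 go.py .6358 .2995 .12
```

```text
t 21.2 tcp [ 0.5207 -0.0154  0.1703] delta cm [33.51  1.17  5.05] norm 33.9 F [ 0.2 -0.1 -2.3] w 0.458
```

>>> arm_command:
  increments: "1.5 0 0 0 -1;3 0.1 0 0 -1;4 0.1 0.3 0 -1;4 0.1 0.4 0 -1;4 0.1 0.5 0 -1;4 0.1 0.6 0 -1;4 0.2 0.6 0 -1;3.5 0.2 0.6 0 -1;2.5 0.2 0.6 0 -1;1.2 0.1 0.5 0 -1;0 0 0 0 -1;0 0 0 0 -1"

```text
time_s: 22.4
tcp_pos: [0.6264, 0.3041, 0.1091]
tcp_rot: [0.81, 0.586, -0.017, -0.016]
force: [-0.3, -0.6, 0.5]
gripper_width: 0.461
```

```bash
python3 go.py .6358 .2995 .06
```

```text
t 22.4 tcp [0.6264 0.3041 0.1091] delta cm [-0.1   1.27  4.86] norm 5.0 F [-0.3 -0.6  0.5] w 0.461
```

>>> arm_command:
  increments: "-0.1 1.2 0.5 0 -1;0 0 1.5 0 -1;0 0 1.5 0 -1;0 0 1 0 -1;0 0 0 0 -1;0 0 0 0 -1"

```text
time_s: 23.0
tcp_pos: [0.6361, 0.292, 0.0595]
tcp_rot: [0.812, 0.583, -0.019, -0.015]
force: [0.6, 0.1, -0.4]
gripper_width: 0.462
```

```bash
python3 go.py .6358 .2995 .029
```

```text
t 23.0 tcp [0.6361 0.292  0.0595] delta cm [ 0.74 -0.12  3.05] norm 3.1 F [ 0.6  0.1 -0.4] w 0.462
```

>>> arm_command:
  increments: "0.6 -0.2 1 0 -1;0 0 1 0 -1;0 0 0.5 0 -1;0 0 0 0 -1;0 0 0 0 -1"

```text
time_s: 23.5
tcp_pos: [0.6348, 0.3001, 0.033]
tcp_rot: [0.812, 0.584, -0.018, -0.015]
force: [0.4, 1.4, -0.5]
gripper_width: 0.462
```

```bash
python3 go.py .6358 .2995 .029
```

```text
t 23.5 tcp [0.6348 0.3001 0.033 ] delta cm [-0.02  0.13  0.39] norm 0.4 F [ 0.4  1.4 -0.5] w 0.462
```

>>> arm_command:
  increments: "0 0.1 0.35 0 -1;0 0 0 0 -1;0 0 0.1 0 -1;0 0 0 0 -1"

```text
time_s: 23.9
tcp_pos: [0.6361, 0.2997, 0.0289]
tcp_rot: [0.812, 0.584, -0.018, -0.015]
force: [-0.5, -0.3, -0.7]
gripper_width: 0.46
```

```bash
python3 go.py .6358 .2995 .0278;python3 - <<'E'
from h import *
from bench import grab_frame
f=grab_frame('scene');crop(f,350,240,130,130,6,'g11.png')
E
```

```text
t 23.9 tcp [0.6361 0.2997 0.0289] delta cm [-0.03 -0.02  0.11] norm 0.1 F [-0.5 -0.3 -0.7] w 0.46
```

View pics/g11.png

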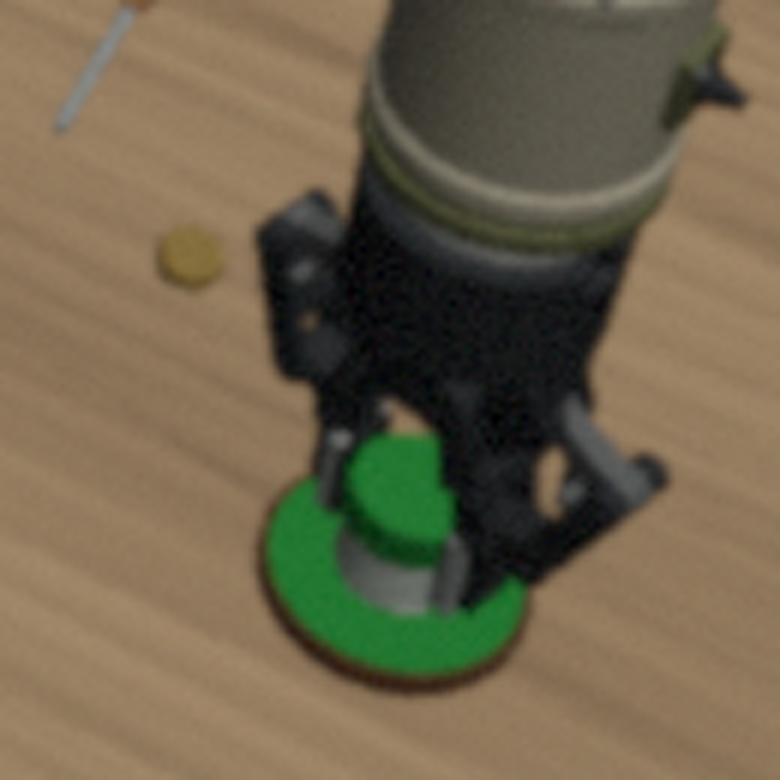

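Green's base at crop (398,575) is near the centre, about 1 mm up. I'll lower it the last millimetre and release.

>>> arm_command:
  increments: "0 0 0.15 0 -1;0 0 0 0 -1;0 0 0.1 0 -1;0 0 0 0 -1"

```text
time_s: 24.35
tcp_pos: [0.6365, 0.2999, 0.0279]
tcp_rot: [0.812, 0.584, -0.017, -0.015]
force: [0.0, -0.3, -1.9]
gripper_width: 0.461
```

```bash
python3 go.py .6358 .2995 .0278
```

```text
t 24.35 tcp [0.6365 0.2999 0.0279] delta cm [-0.06 -0.05  0.01] norm 0.1 F [ 0.  -0.3 -1.9] w 0.461
```

>>> arm_command:
  increments: "0 0 0 0 0.1;0 0 0 0 0.3;0 0 0 0 0.5;0 0 0 0 0.7;0 0 0 0 0.9;0 0 -0.5 0 1;0 0 -1.5 0 1;0 0 -3 0 1;0 0 -3 0 1;0 0 -2.5 0 1;0 0 -1 0 1;0 0 0 0 1"

```text
time_s: 25.55
tcp_pos: [0.6423, 0.2994, 0.1514]
tcp_rot: [0.812, 0.584, -0.016, -0.015]
force: [1.0, 0.5, -0.4]
gripper_width: 1.004
```

```bash
python3 go.py .4457 .242 .11;python3 - <<'E'
from h import *
from bench import grab_frame
f=grab_frame('scene');a=crop(f,370,280,90,90,6,'g12.png',[circ(.6358,.2995,.052,.02)])
f=grab_frame('top');b=crop(f,230,205,60,60,6,'g12t.png',[circ(.5146,-.0166,.04,.03)])
c=crop(f,130,228,60,60,6,'g12t.png',[circ(.4457,.242,.04,.03)])
f=grab_frame('scene');d=crop(f,280,190,60,60,6,'x.png');e=crop(f,400,220,60,60,6,'x.png')
cv2.imwrite('pics/bc.png',np.vstack([np.hstack([b,c]),np.hstack([d,e])])[:600])
E
```

```text
t 25.55 tcp [0.6423 0.2994 0.1514] delta cm [-11.66 -16.61   4.96] norm 20.9 F [ 1.   0.5 -0.4] w 1.004
```

View pics/g12.png

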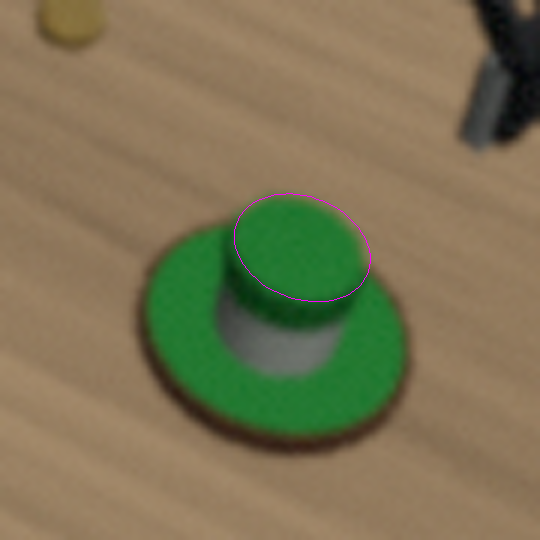

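View pics/bc.png

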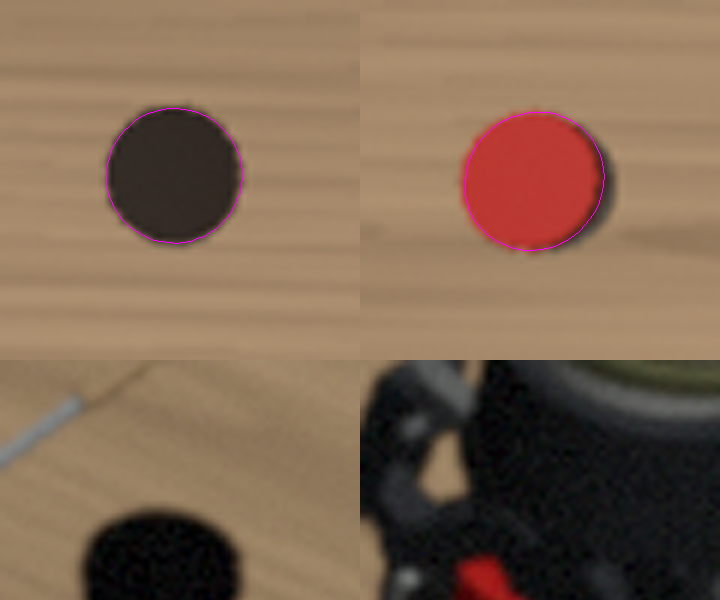

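Green is upright and centred at (283,335). Red at (533,181) and black at (175,175) are bare and match their estimates. Red is next; jaw clearance is 12 mm per side, so I'll align before descending.

>>> arm_command:
  increments: "-1 -1.4 0 0 1;-1.8 -2.6 0.3 0 1;-2.2 -3.2 0.5 0 1;-2.2 -3.2 0.5 0 1;-2 -2.8 0.6 0 1;-1.4 -2 0.6 0 1;-0.8 -1 0.4 0 1;0 0 0 0 1;0 0 0 0 1"

```text
time_s: 26.6
tcp_pos: [0.4363, 0.2365, 0.1166]
tcp_rot: [0.811, 0.584, -0.029, -0.016]
force: [0.7, 0.4, -0.3]
gripper_width: 0.999
```

```bash
python3 go.py .4457 .2428 .08
```

```text
t 26.6 tcp [0.4363 0.2365 0.1166] delta cm [1.   0.9  3.58] norm 3.8 F [ 0.7  0.4 -0.3] w 0.999
```

>>> arm_command:
  increments: "0.5 0.5 0 0 1;0.5 0.4 0 0 1;0 0 1 0 1;0 0 1 0 1;0 0 0 0 1;0 0 0 0 1"

```text
time_s: 27.2
tcp_pos: [0.4511, 0.2448, 0.0926]
tcp_rot: [0.812, 0.583, -0.028, -0.016]
force: [-0.1, 0.6, -1.2]
gripper_width: 1.001
```

```bash
python3 go.py .4457 .2428 .08; python3 - <<'E'
from bench import observe
from scipy.spatial.transform import Rotation as R
s=observe();print(s['tcp_rot'].round(4),R.from_quat(s['tcp_rot']).as_matrix()[:,2].round(4),s['joint_pos'].round(3))
E
```

```text
t 27.2 tcp [0.4511 0.2448 0.0926] delta cm [-0.33 -0.38  1.29] norm 1.4 F [-0.1  0.6 -1.2] w 1.001
[ 0.8115  0.5834 -0.0279 -0.0156] [-0.0634 -0.0072 -0.998 ] [-0.573  0.593 -0.024  2.159 -0.037  0.447  0.688]
```

The tool is tilted about 3.6°, mostly in the plane of the pads, so the grip should still be fine. I'll descend to red.

>>> arm_command:
  increments: "-0.3 -0.4 0.5 0 1;0 0 1 0 1;0 0 1 0 1;0 0 1 0 1;0 0 0.8 0 1;0 0 0 0 1;0 0 0 0 1"

```text
time_s: 27.9
tcp_pos: [0.4422, 0.2424, 0.0457]
tcp_rot: [0.811, 0.583, -0.029, -0.016]
force: [-0.2, -0.1, -0.3]
gripper_width: 0.998
```

```bash
python3 go.py .4457 .2428 .02;python3 - <<'E'
from h import *
from bench import grab_frame
f=grab_frame('scene');crop(f,370,170,130,130,6,'g13.png')
E
```

```text
t 27.9 tcp [0.4422 0.2424 0.0457] delta cm [0.22 0.46 2.54] norm 2.6 F [-0.2 -0.1 -0.3] w 0.998
```

View pics/g13.png

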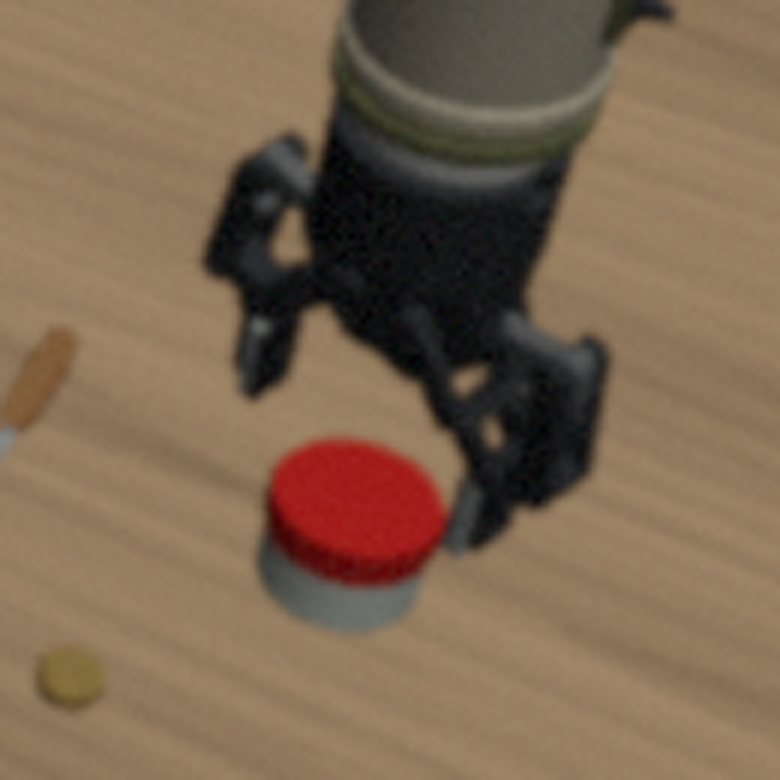

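The tips at crop (250,390) and (460,550) straddle the red lid at (355,508).

>>> arm_command:
  increments: "0.2 0.5 0.3 0 1;0 0 0.8 0 1;0 0 0.8 0 1;0 0 0 0 1;0 0 0 0 1"

```text
time_s: 28.45
tcp_pos: [0.4476, 0.2429, 0.0254]
tcp_rot: [0.812, 0.583, -0.028, -0.016]
force: [-0.7, -0.1, 0.0]
gripper_width: 1.0
```

```bash
python3 go.py .4457 .2428 .02
```

```text
t 28.45 tcp [0.4476 0.2429 0.0254] delta cm [-0.05 -0.15  0.55] norm 0.6 F [-0.7 -0.1  0. ] w 1.0
```

>>> arm_command:
  increments: "0 -0.15 0.5 0 1;0 0 0 0 1;0 0 0 0 0.6;0 0 0 0 0.4;0 0 0 0 -1;0 0 0 0 -1;0 0 0 0 -1;0 0 0 0 -1"

```text
time_s: 29.25
tcp_pos: [0.4458, 0.2436, 0.0208]
tcp_rot: [0.812, 0.583, -0.027, -0.016]
force: [-0.2, 0.8, -1.6]
gripper_width: 0.693
```

```bash
python3 go.py .4457 .2428 .02
```

```text
t 29.25 tcp [0.4458 0.2436 0.0208] delta cm [-0.07  0.02  0.08] norm 0.1 F [-0.2  0.8 -1.6] w 0.693
```

Red is gripped at 59 mm. I'll lift it.

>>> arm_command:
  increments: "0 0 -0.5 0 -1;0 0 -1.5 0 -1;0 0 -3 0 -1;0 0 -3.5 0 -1;0 0 -2 0 -1;0 0 -1 0 -1;0 0 0 0 -1"

```text
time_s: 29.95
tcp_pos: [0.4524, 0.2437, 0.14]
tcp_rot: [0.812, 0.583, -0.028, -0.016]
force: [0.4, 0.2, -2.5]
gripper_width: 0.691
```

```bash
python3 go.py .50 0 .13; python3 go.py .442 -.2083 .13;python3 - <<'E'
from h import *
from bench import grab_frame
f=grab_frame('scene');crop(f,370,130,130,130,6,'g14.png')
E
```

```text
t 29.95 tcp [0.4524 0.2437 0.14  ] delta cm [-21.56  12.33   0.89] norm 24.9 F [ 0.4  0.2 -2.5] w 0.691
t 29.95 tcp [0.4524 0.2437 0.14  ] delta cm [-43.15  13.48   1.42] norm 45.2 F [ 0.4  0.2 -2.5] w 0.691
```

View pics/g14.png

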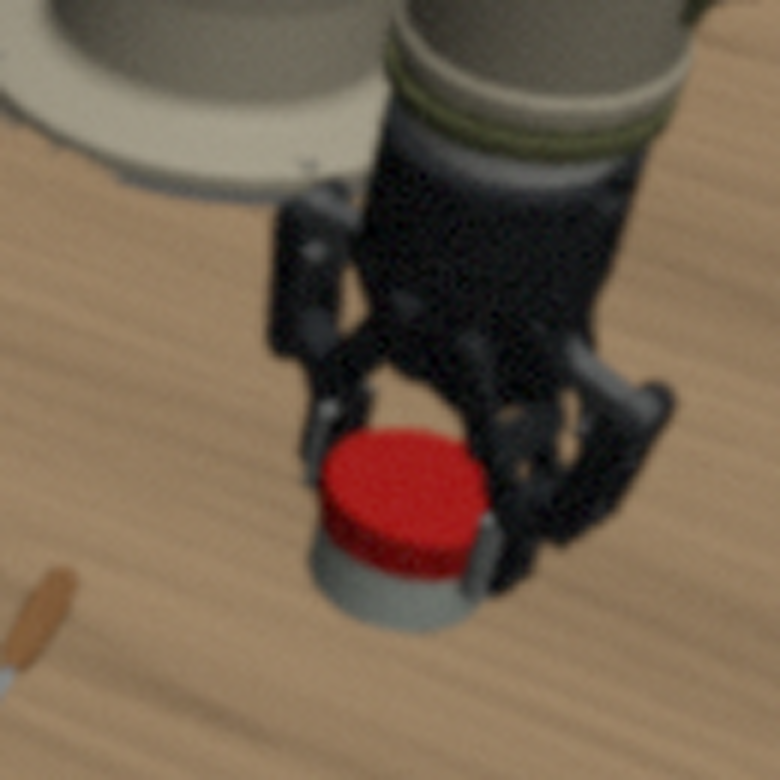

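Red is lifted and level. I'll arc slightly outward to stay within reach.

>>> arm_command:
  increments: "-1 0.6 0 0 -1;-2 1.1 0 0 -1;-2.6 1.5 0 0 -1;-2.6 1.5 0 0 -1;-2.6 1.5 0 0 -1;-2.6 1.5 0 0 -1;-2.6 1.4 0 0 -1;-2.8 1.2 0 0 -1;-2.8 0.9 0 0 -1;-2.8 0.6 0 0 -1;-2.8 0.3 0 0 -1;-2.8 0.1 0 0 -1"

```text
time_s: 31.2
tcp_pos: [0.4659, -0.0981, 0.1266]
tcp_rot: [0.81, 0.585, -0.04, -0.021]
force: [-0.2, -0.0, -1.5]
gripper_width: 0.696
```

```bash
python3 go.py .442 -.2083 .10
```

```text
t 31.2 tcp [ 0.4659 -0.0981  0.1266] delta cm [-11.1    1.42   3.02] norm 11.6 F [-0.2 -0.  -1.5] w 0.696
```

>>> arm_command:
  increments: "-2.5 0.3 0 0 -1;-2.2 0.3 0 0 -1;-1.8 0.2 0 0 -1;-1.2 0.1 0 0 -1;-0.6 0 0 0 -1;0 0 0 0 -1;0 0 0 0 -1"

```text
time_s: 31.9
tcp_pos: [0.4393, -0.1893, 0.1229]
tcp_rot: [0.812, 0.582, -0.046, -0.026]
force: [-0.1, 0.5, -2.4]
gripper_width: 0.695
```

```bash
python3 go.py .442 -.2083 .07; python3 - <<'E'
from bench import observe
from scipy.spatial.transform import Rotation as R
s=observe();print(s['tcp_rot'].round(4),R.from_quat(s['tcp_rot']).as_matrix()[:,2].round(4),s['joint_pos'].round(3))
E
```

```text
t 31.9 tcp [ 0.4393 -0.1893  0.1229] delta cm [-1.48  1.37  5.25] norm 5.6 F [-0.1  0.5 -2.4] w 0.695
[ 0.8118  0.5816 -0.0457 -0.0257] [-0.1042 -0.0114 -0.9945] [ 0.278  0.524 -0.022  2.196  0.098  0.522  1.415]
```

The tool tilt has crept to 6°, which is about 2.4° relative to the grip, and fast horizontal moves seem to cause it. From here I'll move slowly and let the tin settle flat on contact.

>>> arm_command:
  increments: "-0.7 0.7 0.3 0 -1;-0.7 0.6 0.6 0 -1;0 0 0.8 0 -1;0 0 0.8 0 -1;0 0 0.8 0 -1;0 0 0.8 0 -1;0 0 0.5 0 -1;0 0 0 0 -1"

```text
time_s: 32.7
tcp_pos: [0.4435, -0.2058, 0.0713]
tcp_rot: [0.81, 0.584, -0.046, -0.026]
force: [-0.1, -0.2, -1.5]
gripper_width: 0.698
```

```bash
python3 go.py .442 -.2083 .037
```

```text
t 32.7 tcp [ 0.4435 -0.2058  0.0713] delta cm [-0.14  0.27  3.43] norm 3.4 F [-0.1 -0.2 -1.5] w 0.698
```

>>> arm_command:
  increments: "-0.1 0.3 0.5 0 -1;0 0 0.8 0 -1;0 0 0.8 0 -1;0 0 0.6 0 -1;0 0 0 0 -1;0 0 0 0 -1"

```text
time_s: 33.3
tcp_pos: [0.4434, -0.2081, 0.0419]
tcp_rot: [0.81, 0.584, -0.046, -0.026]
force: [-0.4, 0.6, -1.8]
gripper_width: 0.694
```

```bash
python3 go.py .442 -.2083 .034;python3 - <<'E'
from h import *
from bench import grab_frame
f=grab_frame('scene');crop(f,195,110,130,130,6,'g15.png')
E
```

```text
t 33.3 tcp [ 0.4434 -0.2081  0.0419] delta cm [-0.03 -0.05  0.8 ] norm 0.8 F [-0.4  0.6 -1.8] w 0.694
```

View pics/g15.png

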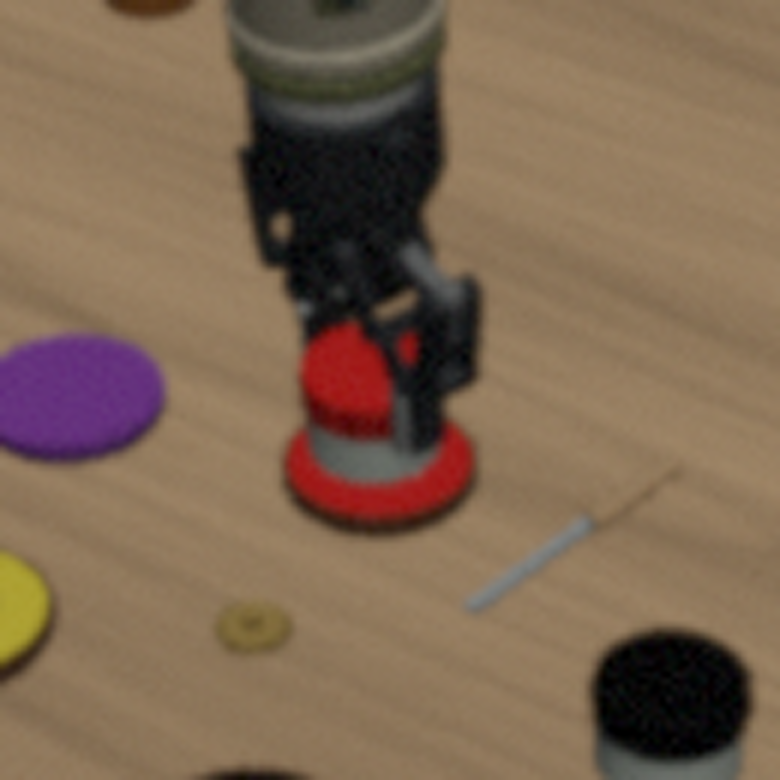

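Red hovers about 8 mm above its stand at (380,470), aligned. I'll finish the descent.

>>> arm_command:
  increments: "0 -0.05 0.5 0 -1;0 0 0 0 -1;0 0 0.3 0 -1;0 0 0 0 -1;0 0 0 0 -1"

```text
time_s: 33.85
tcp_pos: [0.4425, -0.2081, 0.034]
tcp_rot: [0.81, 0.584, -0.045, -0.026]
force: [0.5, 1.2, -1.6]
gripper_width: 0.694
```

```bash
python3 go.py .442 -.2083 .033
```

```text
t 33.85 tcp [ 0.4425 -0.2081  0.034 ] delta cm [-0.03 -0.03  0.1 ] norm 0.1 F [ 0.5  1.2 -1.6] w 0.694
```

>>> arm_command:
  increments: "0 0 0.15 0 -1;0 0 0 0 -1;0 0 0.1 0 -1;0 0 0 0 -1"

```text
time_s: 34.25
tcp_pos: [0.442, -0.2081, 0.0332]
tcp_rot: [0.81, 0.584, -0.045, -0.025]
force: [0.6, 0.1, 1.1]
gripper_width: 0.689
```

```bash
python3 go.py .442 -.2083 .033
```

```text
t 34.25 tcp [ 0.442  -0.2081  0.0332] delta cm [-0.01  0.01  0.02] norm 0.0 F [0.6 0.1 1.1] w 0.689
```

Contact (Fz rose from -1.6 to +1.1 N). I'll release and rise straight up.

>>> arm_command:
  increments: "0 0 0 0 0.45;0 0 0 0 0.5;0 0 0 0 0.7;0 0 0 0 0.9;0 0 0 0 1;0 0 0 0 1"

```text
time_s: 34.85
tcp_pos: [0.4421, -0.2082, 0.0331]
tcp_rot: [0.81, 0.584, -0.045, -0.025]
force: [-0.6, -0.4, 0.0]
gripper_width: 1.0
```

>>> arm_command:
  increments: "0.05 0.2 -0.6 0 1;0.05 0.15 -1.5 0 1;0.1 0.2 -2 0 1;0.1 0.2 -2 0 1;0.1 0.2 -2 0 1;0 0 -1.5 0 1;0 0 -0.5 0 1;0 0 0 0 1"

```text
time_s: 35.65
tcp_pos: [0.464, -0.206, 0.1382]
tcp_rot: [0.81, 0.584, -0.045, -0.025]
force: [-0.4, -0.7, -0.6]
gripper_width: 1.0
```

```bash
python3 go.py .5146 -.0166 .11;python3 - <<'E'
from h import *
from bench import grab_frame
f=grab_frame('scene');a=crop(f,210,140,90,90,6,'g16.png',[circ(.442,-.2083,.052,.03)])
f=grab_frame('top');b=crop(f,290,220,80,80,6,'x.png',[circ(.442,-.2083,.012,.042)]);c=crop(f,230,205,60,60,8,'x.png',[circ(.5146,-.0166,.04,.03)])
cv2.imwrite('pics/r.png',np.hstack([a[:480,:400],b[:480,:400]]))
E
```

```text
t 35.65 tcp [ 0.464  -0.206   0.1382] delta cm [19.67 -0.97  2.07] norm 19.8 F [-0.4 -0.7 -0.6] w 1.0
```

View pics/r.png

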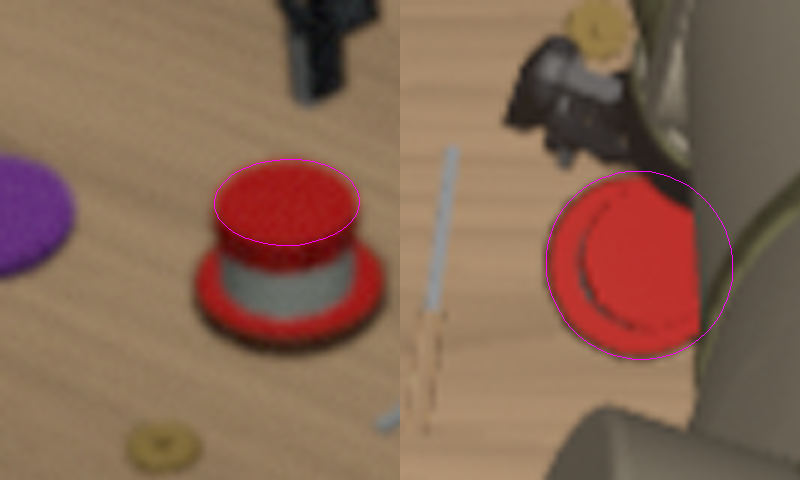

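Red is upright and matches the centred overlay. Black is next, with slow moves.

>>> arm_command:
  increments: "1 0 0 0 1;1.8 -0.1 0 0 1;2 -0.1 0 0 1;2 -0.1 0 0 1;2 -0.1 0 0 1;2 -0.1 0 0 1;2 -0.1 0 0 1;2 -0.1 0 0 1;2 -0.1 0 0 1;1.5 -0.1 0 0 1;0.8 0 0 0 1;0 0 0 0 1"

```text
time_s: 36.95
tcp_pos: [0.5124, -0.0071, 0.1198]
tcp_rot: [0.809, 0.584, -0.051, -0.032]
force: [-0.7, -0.2, -0.4]
gripper_width: 1.002
```

```bash
python3 go.py .5146 -.0166 .08; python3 - <<'E'
from bench import observe
from scipy.spatial.transform import Rotation as R
s=observe();print(s['tcp_rot'].round(4),R.from_quat(s['tcp_rot']).as_matrix()[:,2].round(4),s['joint_pos'].round(3))
E
```

```text
t 36.95 tcp [ 0.5124 -0.0071  0.1198] delta cm [-0.65  0.95  3.93] norm 4.1 F [-0.7 -0.2 -0.4] w 1.002
[ 0.8093  0.5843 -0.0515 -0.0322] [-0.1209 -0.008  -0.9926] [-0.066  0.565 -0.041  2.101  0.031  0.597  1.122]
```

Tilt is now 7° toward −x. I'll turn the jaws so they close along world y, which leaves the tilt in the pad plane, and fix the position.

>>> arm_command:
  increments: "-0.3 0.5 0 -4 1;-0.3 0.4 0 -5 1;0 0 0 -5 1;0 0 0 -4 1;0 0 0 0 1;0 0 0 0 1"

```text
time_s: 37.55
tcp_pos: [0.5175, -0.0208, 0.1181]
tcp_rot: [0.706, 0.705, -0.048, -0.04]
force: [-0.0, 0.1, -0.0]
gripper_width: 0.999
```

```bash
python3 go.py .5146 -.0166 .07; python3 - <<'E'
from bench import observe
from scipy.spatial.transform import Rotation as R
s=observe();print(s['tcp_rot'].round(4),R.from_quat(s['tcp_rot']).as_matrix().round(4),s['joint_pos'].round(3))
E
```

```text
t 37.55 tcp [ 0.5175 -0.0208  0.1181] delta cm [0.47 0.31 4.8 ] norm 4.8 F [-0.   0.1 -0. ] w 0.999
[ 0.7063  0.7052 -0.0478 -0.0403] [[ 9.000e-04  9.922e-01 -1.243e-01]
 [ 9.999e-01 -2.200e-03 -1.050e-02]
 [-1.070e-02 -1.242e-01 -9.922e-01]] [ 0.021  0.576 -0.132  2.084  0.123  0.615  1.37 ]
```

>>> arm_command:
  increments: "0.4 0.3 0.5 0 1;0 0 0.8 0 1;0 0 0.8 0 1;0 0 0.8 0 1;0 0 0.8 0 1;0 0 0.6 0 1;0 0 0 0 1;0 0 0 0 1"

```text
time_s: 38.35
tcp_pos: [0.5139, -0.0172, 0.07]
tcp_rot: [0.708, 0.704, -0.049, -0.041]
force: [-0.6, -1.0, 0.2]
gripper_width: 0.999
```

```bash
python3 go.py .5138 -.0166 .021; python3 - <<'E'
from h import *
from bench import grab_frame
f=grab_frame('scene');crop(f,250,150,130,130,6,'g17.png')
E
```

```text
t 38.35 tcp [ 0.5139 -0.0172  0.07  ] delta cm [0.12 0.61 4.86] norm 4.9 F [-0.6 -1.   0.2] w 0.999
```

View pics/g17.png

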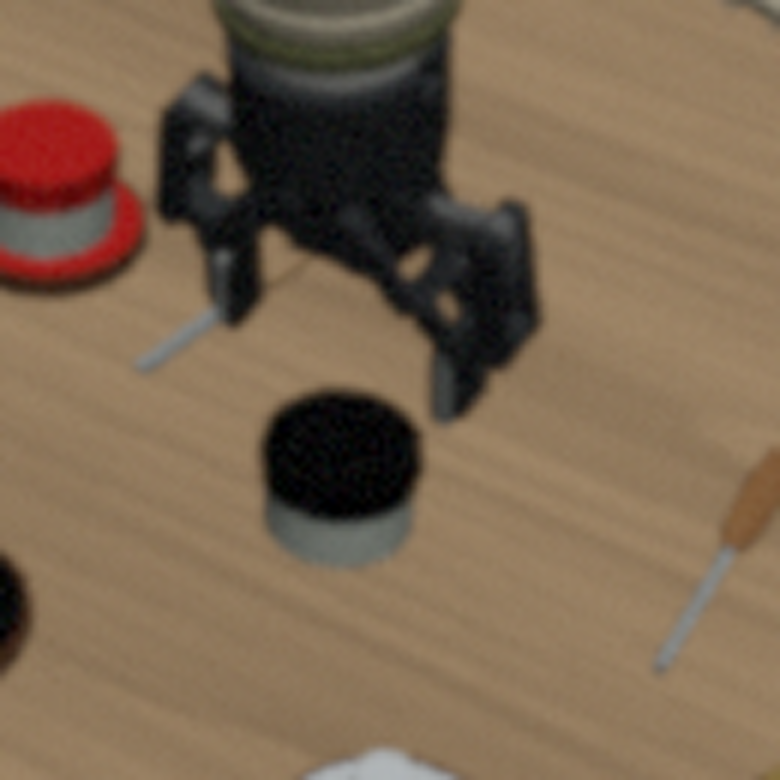

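The jaws straddle the black lid at (340,450). The thin tool at (215,315) may lie close to the −y finger, so I'll check that.

```bash
python3 - <<'E'
from h import *
T=load('top0')
for uv in[(298,244),(297,255),(296,268),(295,290)]: print(back(T,uv,.003).round(3))
E
```

```text
[ 0.494 -0.124  0.003]
[ 0.464 -0.121  0.003]
[ 0.429 -0.119  0.003]
[ 0.37  -0.117  0.003]
```

It clears by 45 mm.

>>> arm_command:
  increments: "0.1 0.3 0.8 0 1;0 0.1 0.8 0 1;0 0.1 0.8 0 1;0 0.1 0.8 0 1;0 0 0.6 0 1;0 0 0 0 1;0 0 0 0 1"

```text
time_s: 39.1
tcp_pos: [0.5156, -0.0166, 0.0283]
tcp_rot: [0.708, 0.704, -0.049, -0.04]
force: [0.7, 0.8, -1.1]
gripper_width: 1.0
```

```bash
python3 go.py .5138 -.0166 .021
```

```text
t 39.1 tcp [ 0.5156 -0.0166  0.0283] delta cm [ 0.01 -0.09  0.74] norm 0.7 F [ 0.7  0.8 -1.1] w 1.0
```

>>> arm_command:
  increments: "0 -0.1 0.6 0 1;0 0 0 0 1;0 0 0.1 0 0.6;0 0 0 0 0.4;0 0 0 0 -1;0 0 0 0 -1;0 0 0 0 -1;0 0 0 0 -1"

```text
time_s: 39.9
tcp_pos: [0.5141, -0.0168, 0.0219]
tcp_rot: [0.708, 0.704, -0.048, -0.04]
force: [0.9, -1.0, -0.6]
gripper_width: 0.69
```

```bash
python3 go.py .5138 -.0166 .021
```

```text
t 39.9 tcp [ 0.5141 -0.0168  0.0219] delta cm [ 0.02 -0.02  0.09] norm 0.1 F [ 0.9 -1.  -0.6] w 0.69
```

>>> arm_command:
  increments: "0 0 -0.5 0 -1;0 0 -1 0 -1;0 0 -1.5 0 -1;0 0 -1.5 0 -1;0 0 -1 0 -1;0 0 -0.5 0 -1;0 0 0 0 -1"

```text
time_s: 40.6
tcp_pos: [0.5222, -0.016, 0.0865]
tcp_rot: [0.708, 0.704, -0.048, -0.04]
force: [-0.2, -0.2, -0.2]
gripper_width: 0.692
```

```bash
python3 go.py .6547 -.1095 .075
```

```text
t 40.6 tcp [ 0.5222 -0.016   0.0865] delta cm [-9.26 13.36 -0.39] norm 16.3 F [-0.2 -0.2 -0.2] w 0.692
```

>>> arm_command:
  increments: "-0.5 0.7 0 0 -1;-0.8 1.2 -0.1 0 -1;-0.9 1.3 -0.1 0 -1;-0.9 1.3 -0.1 0 -1;-0.9 1.3 -0.1 0 -1;-0.9 1.3 -0.1 0 -1;-0.9 1.3 -0.1 0 -1;-0.9 1.3 0 0 -1;-0.9 1.3 0 0 -1;-0.8 1.1 0 0 -1;-0.5 0.8 0 0 -1;0 0 0 0 -1"

```text
time_s: 41.8
tcp_pos: [0.6605, -0.1197, 0.0682]
tcp_rot: [0.709, 0.702, -0.051, -0.042]
force: [-0.0, -0.1, -1.3]
gripper_width: 0.694
```

```bash
python3 go.py .6547 -.1095 .06; python3 - <<'E'
from bench import observe
from scipy.spatial.transform import Rotation as R
s=observe();print(R.from_quat(s['tcp_rot']).as_matrix().round(4)[:,2])
E
```

```text
t 41.8 tcp [ 0.6605 -0.1197  0.0682] delta cm [ 1.03 -0.48  0.88] norm 1.4 F [-0.  -0.1 -1.3] w 0.694
[-0.1312 -0.0128 -0.9913]
```

Slow motion added only about 0.5° of tilt. I'll align and lower.

>>> arm_command:
  increments: "0.5 -0.3 0 0 -1;0.5 -0.1 0.4 0 -1;0 0 0.8 0 -1;0 0 0.8 0 -1;0 0 0.5 0 -1;0 0 0 0 -1;0 0 0 0 -1"

```text
time_s: 42.5
tcp_pos: [0.6504, -0.1069, 0.0406]
tcp_rot: [0.708, 0.703, -0.052, -0.043]
force: [-0.3, 1.0, -1.3]
gripper_width: 0.694
```

```bash
python3 go.py .6547 -.1095 .035
```

```text
t 42.5 tcp [ 0.6504 -0.1069  0.0406] delta cm [-0.25  0.51  0.5 ] norm 0.8 F [-0.3  1.  -1.3] w 0.694
```

>>> arm_command:
  increments: "-0.2 0.5 0.2 0 -1;0 0 0 0 -1;0 0 0 0 -1"

```text
time_s: 42.8
tcp_pos: [0.656, -0.1094, 0.0382]
tcp_rot: [0.708, 0.703, -0.052, -0.043]
force: [0.1, -0.7, -1.3]
gripper_width: 0.694
```

```bash
python3 go.py .6547 -.1095 .034;  python3 - <<'E'
from h import *
from bench import grab_frame
f=grab_frame('scene');crop(f,170,170,130,130,6,'g18.png',[circ(.655,-.1095,.012,.042)])
E
```

```text
t 42.8 tcp [ 0.656  -0.1094  0.0382] delta cm [-0.   -0.07  0.43] norm 0.4 F [ 0.1 -0.7 -1.3] w 0.694
```

View pics/g18.png

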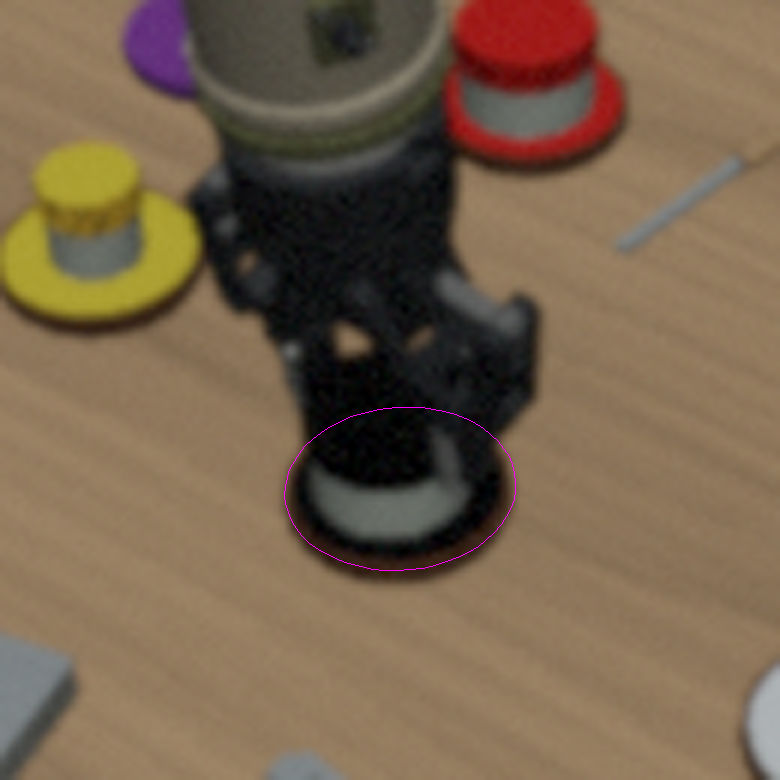

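Black is centred a few mm above its stand, with its base at (388,490). I'll finish the descent.

>>> arm_command:
  increments: "0 -0.05 0.3 0 -1;0 0 0 0 -1;0 0 0.15 0 -1;0 0 0 0 -1"

```text
time_s: 43.25
tcp_pos: [0.6551, -0.1097, 0.034]
tcp_rot: [0.709, 0.702, -0.052, -0.043]
force: [-0.5, -0.4, -0.7]
gripper_width: 0.695
```

```bash
python3 go.py .6547 -.1095 .034
```

```text
t 43.25 tcp [ 0.6551 -0.1097  0.034 ] delta cm [ 0.02 -0.04  0.01] norm 0.0 F [-0.5 -0.4 -0.7] w 0.695
```

>>> arm_command:
  increments: "0 0 0.05 0 -1;0 0 0 0 0.45;0 0 0 0 0.5;0 0 0 0 0.7;0 0 0 0 0.9;0 0 0 0 1;0 -0.05 -0.5 0 1;0 -0.1 -1.2 0 1;0 -0.2 -2 0 1;0 -0.2 -2 0 1;0 -0.2 -2 0 1;0 -0.2 -2 0 1"

```text
time_s: 44.45
tcp_pos: [0.6575, -0.1081, 0.1355]
tcp_rot: [0.708, 0.702, -0.053, -0.044]
force: [0.5, -0.1, -0.4]
gripper_width: 1.002
```

>>> arm_command:
  increments: "0 -0.5 -2 0 1;0 -1 -2 0 1;0 -1 -2 0 1;0 -0.5 -1 0 1;0 0 0 0 1;0 0 0 0 1;0 0 0 0 1;0 0 0 0 1;0 0 0 0 1;0 0 0 0 1"

```text
time_s: 45.45
tcp_pos: [0.6378, -0.1068, 0.2168]
tcp_rot: [0.708, 0.703, -0.051, -0.042]
force: [-0.1, -0.7, 0.8]
gripper_width: 1.001
```

```bash
python3 go.py .6547 -.1095 .2; python3 - <<'E'
from h import *
from bench import grab_frame
st=dict(red=(.442,-.2083,.03,.052),black=(.655,-.1093,.03,.052),yellow=(.6203,-.2885,.02,.052),green=(.6358,.2995,.02,.052),white=(.6547,.0895,.011,.048))
dr=[circ(x,y,z,r) for x,y,r,z in st.values()]
f=grab_frame('scene');crop(f,120,130,330,240,2.4,'f1.png',dr)
f=grab_frame('top');crop(f,110,150,290,150,2.7,'f2.png',dr)
E
```

```text
t 45.45 tcp [ 0.6378 -0.1068  0.2168] delta cm [-0.24  1.9   1.45] norm 2.4 F [-0.1 -0.7  0.8] w 1.001
```

View pics/f1.png

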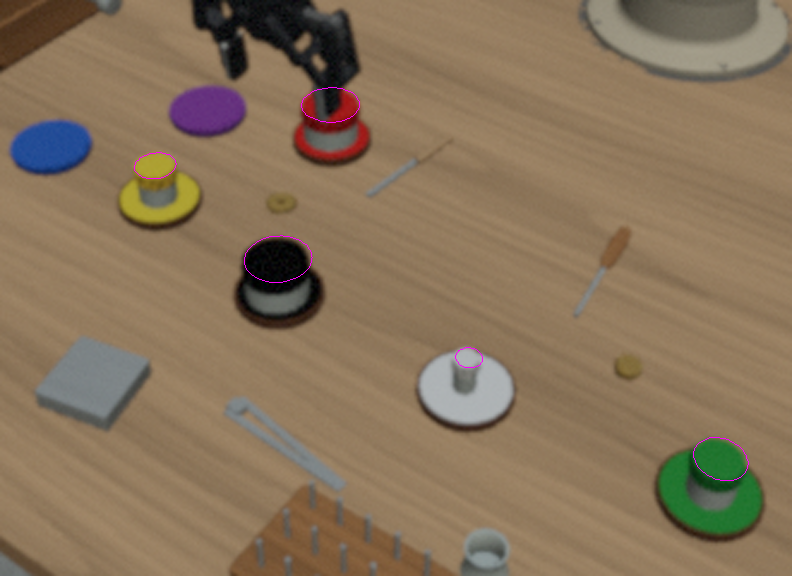

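View pics/f2.png

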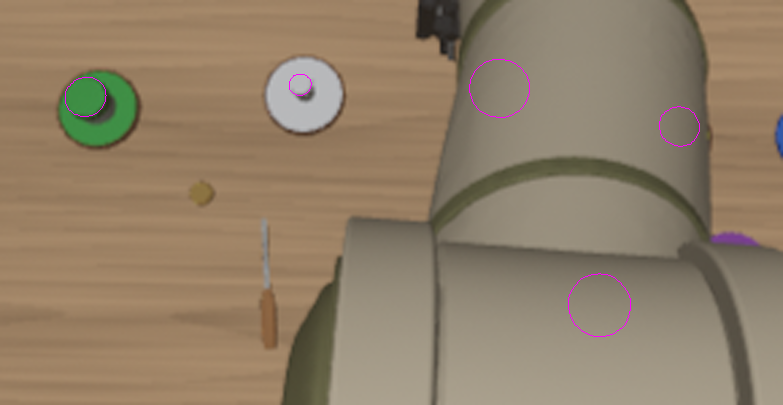

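All five tins are upright and match the centred-tin overlays: yellow (155,167), red (330,105), black (277,260), white (468,358) and green (720,460). The gripper is clear of everything, so I'll hand the job in.

```bash
python3 -c "
from bench import sign_off
print(sign_off())"
```

```text
the job is handed in; nothing more can be done
None
```

All five tins are upright on the stands of their own colours, and I handed the job in at about 45 s of the allowed 122 s. I took the piles apart from the top, in the order white, yellow, green, red, black.

**Last checks:** In the final scene view, each tin matched the outline of a centred, upright tin to within about 2–3 mm. The gripper was open, about 0.2 m up and touching nothing. No tin tipped, and the force readings I took were all under about 3 N.

**What disagreed or fell short:**
- **Top camera:** the arm hid the red, black and yellow stands in the last top view. Black was therefore confirmed from the scene camera only. Yellow and red had been checked in earlier top views, though red was partly hidden in that one.
- **Stand positions:** the two cameras disagreed by up to about 4 mm on the black and yellow stands, so I aimed between their readings.
- **Tool tilt:** fast sideways moves gradually tilted the tool, to about 7° by the end. I slowed down and turned the jaws for the black tin. Red tilted about 2.4° in the grip and settled flat when released.

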